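# Lock the hanger arm on the shower shelf

### The job

Lock the swivel hanger on the shower shelf: swing its arm by the hang bar until the flat of the shaft squarely faces the setscrew on top (arm straight up), then take the hex key from its stand, seat it fully in the setscrew and turn it clockwise by feel until the screw presses firmly on the flat, without over-tightening and without biting on the round of the shaft. Let go and leave the key standing seated in the screw; do not disturb the other things on the shelf.

Things in the scene. Friction and masses are not known exactly. Their poses are not given: they have to be found in the camera images.
- hub: Dark steel block fixed on the frosted glass shelf (shelf top 50 mm above the work surface): 60 mm (its x) by 40 mm (its y), 62 mm high, on a 100 x 60 x 8 mm flange. Origin at the centre of its underside, z up. A horizontal D shaft runs through it along its y axis, 40 mm above the origin; the setscrew stands on its top.
- bearing: Two brass bearing rings in the hub that carry the D shaft; axes and origin as the hub's. The shaft axis lies along its y, 40 mm above the origin.
- shaft (a joint): Angle of the D shaft about the hub's y axis, rad. 0: its flat faces straight up to the setscrew and the white hanger arm stands straight up. Positive: the arm leans to the hub's +x. Starts at 0.5 to 1.1; stops at -0.6 and 1.4; turns against about 0.2 N m of friction and stays where it is left.
- flat_mark (a point): Red line on the shaft's flat, at the shaft end on the hub's +y side, 36 mm from the hub's centre. Shaft 30 mm across; flat about 3 mm deep, 18 mm wide; inside the hub, out of sight, it lies up to 1.4 mm higher or lower from case to case. The screw as it stands at the start clears the round of the shaft, but bites on it when tightened with the flat not facing it.
- hang_bar (a point): Middle of the round aluminium hang bar on the hanger arm, the grip for turning the shaft: 12 mm thick, 54 mm long, parallel to the shaft and 65 mm from its axis, its middle 86 mm from the hub's centre towards the hub's -y. The arm plate (20 mm wide, 10 thick) at its inner end, 50 to 60 mm from the hub's centre, reaches 8 mm beyond the bar's axis.
- setscrew: Brass locking screw on the hub's top with an upright hex socket 18.5 mm across flats, 14 mm deep, below a 5 mm flared lip; 34 mm wide. Origin at the centre of the socket's floor, 68.6 mm above the hub's origin at the start, z up; flat normals along its x and every 60 degrees. Clockwise from above tightens, sinking 5 mm per rad; meets the flat after 0.6 to 1.2 rad, plus up to 0.2 rad of key play.
- socket_mouth (a point): Centre of the hex socket's mouth, 14 mm above its floor, under the lip. The screw turns against 0.16 N m of friction until it meets the shaft; then the torque climbs steeply, and it stays where it is left. Firmly tight: 0.25 to 0.35 N m on the key while turning (pressing 20 to 40 N on the flat; 15 N at least). Over 0.41 N m (50 N) is over-tight and spoils the shaft.
- hex_key: T-handled steel hex key, about 220 g, upright in the stand. Hex stem 17 mm across flats, flat normals along its x and every 60 degrees, last 5 mm reduced to a 13 mm hex; origin at the centre of the tip's end, z up along the stem. Blue handle bar on top: 15 mm wide (x), 70 mm long (y), from 95 to 117 mm above the origin.
- key_stand: Dark wooden block 60 x 60 mm, 40 mm high, fixed on the shelf, with a 30 mm deep hole in its top that holds the key upright; origin at the centre of its underside. The key's tip rests 10 mm above the origin.
- shampoo: closed white bottle, 64 mm across, 190 high; origin at the centre of its underside. Leave alone.
- conditioner: closed green bottle, 60 mm across, 160 high; origin at the centre of its underside. Leave alone.
- tumbler: white ceramic tumbler, 76 mm across, 100 high; origin at the centre of its underside. Leave alone.
- pumice: black pumice stone, 60 mm across, 33 high; origin at the centre of its underside. Leave alone.
- comb: clear acrylic comb lying flat, 46 x 150 x 5 mm; origin at the centre of its underside. Leave alone.
- soap_dish: white dish 100 x 130 x 22 mm with an orange soap bar; origin at the centre of its underside. Leave alone.
- nail_brush: wooden nail brush, 35 x 100 x 28 mm; origin at the centre of its underside. Leave alone.
Not all that is in view belongs to the job. What is meant by the hex_key is not orange, and is the smaller of those in its own colour.

How it is judged:
By the outcome, as a careful person would: the job done as asked, in the order asked, and still so for the second after the job is handed in, with the robot touching nothing.
It also fails if it takes over 69 s, if anything falls off the work surface, if the arm or the gripper's body presses on something with over 40 N, if the wrist force passes 120 N, or if a joint passes its speed limit or range.

### The arm

A 6-joint arm with a two-finger parallel gripper is mounted at the origin on the work surface. World frame = base frame: x ahead of the robot, y to its left, z up, the work surface at z = 0. Lengths are in m, angles in rad, forces in N, time in s.
With the tool pointing down it reaches from about 0.275 to 0.85 m from the base axis. Payload 19 kg.
Tool frame: the origin (TCP) lies at the very end of the fingers, on their centre line; the grasp point (between the pads) lies 19 mm behind it; z points along the fingers, y is the direction in which the jaws open and shut (so a half turn about z gives the same grasp; the last joint's range is limited). The gripper opens to 85 mm and grips with 20 to 120 N. Pads are 22 mm wide; open, the fingers measure 114 mm over their backs; the gripper's body (76 mm by 85 mm) begins 54 mm behind the grasp point. The pads swing forward as they close: fully open they stand 13 mm farther back than shut.
Start: joints at [1.134, 0.15, 1.437, -0, 1.554, -0.134], TCP at [0.171, 0.549, 0.231] pointing down, gripper open.
Joint ranges: [-2.8, 2.8], [-0.68, 2.1], [0.12, 2.68], [-1.39, 4.53], [0.16, 2.79], [-2.81, 2.81]. Speed limits (rad/s): [1.89, 1.89, 2.22, 3.01, 3.01, 3.01].

### API

Orientations are given as a rotation vector (axis times angle).
In Python, from cell import robot gives the robot as it stands. The module is installed in compiled form; this text tells all that it offers.
- The arm moves only by the tool drive_tool, never from a script. Its argument "steps" is a list that holds one entry, the list of rows, each a list of 7 numbers: the shift along the tool's x, y, z scaled (see below), then the turn, a rotation vector about the tool's x, y, z scaled (see below), then the opening, from -1 (shut) to 1 (fully open). In form: [[[tx, ty, tz, wx, wy, wz, fingers], ...]]. A call has 1 to 10 rows; each row is the pose to reach, as a shift and turn from the pose commanded when the call began, along the tool's axes at that moment; what a row does not reach only later rows make up. The controller multiplies each number of a shift by 40 cm and each number of a turn by 1.5 rad. A row lasts 1/10 s, in which the tool goes at most 50 mm and 8.59 degrees, less where a joint would pass 70% of its speed; a pose out of reach is approached as far as the arm can. A call with a number of a shift or a turn outside -1 to 1 is refused whole. A call with a gripper value outside its range is refused whole. The fingers move at their own pace and stop on an object; "newtons" is the grip in N (left out, the last holds). Time passes only in rows, so rows that repeat a pose let the fingers close. It gives the time, the measured TCP pose, the force and the opening at its end, in the units of the state.
- robot.read_state(): the state, without advancing time (a new reading comes with each control period).
- robot.snapshot(name): name is "side" or "top"; returns a dict with "image" (420x560x3 uint8, red, green, blue), "fx", "fy", "cx", "cy" (pixels), "pose" (4x4, takes a point from camera to world coordinates). Camera axes: x right, y down, z forward; pixel columns grow to the right and rows downward; lengths in m; the calibration is good to about 2 mm. A picture is of the moment at which its call begins. There is no depth.
- robot.sign_off(): hands the job in, once; it reports no verdict.
Trained networks look in the newest picture that a camera, given by its name, has taken for a name from the list of things; names that differ only in an ending like _2 or _b are one class to them, and where a whole thing is asked for, a point or a joint stands for the part that bears it (a point fixed in the world has none). Each returns a list of dicts, best first, with "p" (0 to 1); they miss things now and then, are a little off and sometimes report something else, mostly with a low value. They report only what shows in the picture. A call takes as long as a camera call. They do not tell look-alikes from the thing itself.
- robot.spot_in(name, camera): "pixel" ([column, row] in pixels, amid what is visible of it).
- robot.mark_of(name, camera): "pixel" ([column, row] in pixels: a listed point, or the origin of a listed thing).
The state is a dict: "clock": time; "joints": joint angles; "qvel": joint speeds; "joint_efforts": joint torques, N m; "position": TCP position; "tcp_rot": TCP orientation; "force": force on the tool from outside, world axes, zero at the start; "torque": the same for the moment, N m; "finger_gap": finger opening in m.
Only numpy, scipy, OpenCV 4.12 (cv2) and the standard library are available. Lean on these libraries where they do the work, as an engineer would, in place of code of your own. Each camera call takes 0.05 s, during which the arm holds its last target.

## Working session

There is one attempt and no reset: what is moved stays moved. The work goes in short steps, Python scripts to look and compute and a tool call to move; the robot and the scene stay as the last step left them, time stands still between calls to the robot, and variables do not carry over. Pictures are saved under pics/ and viewed, and the job is handed in when it is done.

Besides the shell and the picture viewer there is one more tool, called after ">>>" by a JSON object that holds its "fn" and its "kwargs". drive_tool: Moves the arm, as the interface text tells. Its arguments: {"type":"object","properties":{"steps":{"type":"array","items":{"type":"array","items":{"type":"array","items":{"type":"number"}}}},"newtons":{"type":"number"}},"required":["steps"]}

```bash
mkdir -p pics; cat > h.py <<'E'
import numpy as np, cv2
from cell import robot
from scipy.spatial.transform import Rotation as R
def snap(cam,name):
    s=robot.snapshot(cam); cv2.imwrite(f'pics/{name}.png',s['image'][:,:,::-1]); np.save(f'pics/{name}.npy',{k:s[k] for k in s},allow_pickle=True); return s
def ray(s,px):
    d=np.array([(px[0]-s['cx'])/s['fx'],(px[1]-s['cy'])/s['fy'],1.]); T=s['pose']; return T[:3,3],T[:3,:3]@d
def atz(s,px,z):
    o,d=ray(s,px); return o+d*(z-o[2])/d[2]
def proj(s,p):
    T=s['pose']; c=T[:3,:3].T@(np.asarray(p)-T[:3,3]); return np.array([s['fx']*c[0]/c[2]+s['cx'],s['fy']*c[1]/c[2]+s['cy']])
def tri(s1,p1,s2,p2):
    o1,d1=ray(s1,p1);o2,d2=ray(s2,p2)
    A=np.stack([d1,-d2],1);t=np.linalg.lstsq(A,o2-o1,rcond=None)[0]
    a=o1+d1*t[0];b=o2+d2*t[1];return (a+b)/2,np.linalg.norm(a-b)
def ld(n): return np.load(f'pics/{n}.npy',allow_pickle=True).item()
E
python3 - <<'E'
from h import *
st=robot.read_state();print({k:np.round(v,3) for k,v in st.items()})
for c in('top','side'):
    s=snap(c,c+'0');print(c,s['fx'],s['fy'],s['cx'],s['cy'],np.round(s['pose'],3).tolist())
    for n in['hub','bearing','shaft','flat_mark','hang_bar','setscrew','socket_mouth','hex_key','key_stand']:
        try:print(n,[(np.round(m['pixel'],1).tolist(),round(m['p'],2)) for m in robot.mark_of(n,c)[:4]],'spot',[(np.round(m['pixel']).tolist(),round(m['p'],2)) for m in robot.spot_in(n,c)[:4]])
        except Exception as e:print(n,e)
E
```

```text
{'clock': np.float64(0.0), 'joints': array([ 1.134,  0.151,  1.438,  0.   ,  1.554, -0.134]), 'qvel': array([-0.   , -0.002, -0.001, -0.   , -0.002,  0.002]), 'joint_efforts': array([ 4.0000e-03, -7.1305e+01, -5.7089e+01,  0.0000e+00,  9.0000e-03,
        0.0000e+00]), 'position': array([0.171, 0.549, 0.231]), 'tcp_rot': array([-4.740e-01, -3.105e+00,  2.000e-03]), 'force': array([ 0.281,  1.16 , -0.702]), 'torque': array([0.028, 0.019, 0.038]), 'finger_gap': np.float64(0.085)}
top 441.08609257422825 441.08609257422825 283.27048627054245 210.29053172105142 [[0.009, -0.991, 0.133, 0.377], [-1.0, -0.009, -0.004, 0.033], [0.005, -0.133, -0.991, 1.191], [0.0, 0.0, 0.0, 1.0]]
hub [([332.5, 225.7], 0.8)] spot [([126.0, 157.0], 0.35)]
bearing [([331.9, 225.2], 0.77)] spot [([351.0, 223.0], 0.97), ([336.0, 223.0], 0.44)]
shaft it knows: bearing, comb, conditioner, flat_mark, hang_bar, hex_key, hub, key_stand, nail_brush, pumice, setscrew, shampoo, soap_dish, socket_mouth, tumbler
flat_mark [([374.2, 211.4], 0.65), ([318.7, 216.5], 0.63)] spot [([353.0, 219.0], 0.62)]
hang_bar [([375.6, 212.0
[... 827 characters left out ...]
flat_mark, hang_bar, hex_key, hub, key_stand, nail_brush, pumice, setscrew, shampoo, soap_dish, socket_mouth, tumbler
flat_mark [] spot [([264.0, 278.0], 0.64)]
hang_bar [([280.7, 282.7], 0.79)] spot [([266.0, 279.0], 0.86)]
setscrew [([259.0, 256.8], 0.67)] spot [([259.0, 255.0], 0.57), ([264.0, 276.0], 0.36)]
socket_mouth [([248.4, 370.4], 0.55), ([265.3, 254.0], 0.46)] spot [([263.0, 257.0], 0.72)]
hex_key [([177.0, 176.2], 0.81), ([255.9, 171.6], 0.71), ([183.9, 215.9], 0.49)] spot [([174.0, 149.0], 0.63), ([181.0, 197.0], 0.62), ([257.0, 146.0], 0.51), ([255.0, 173.0], 0.46)]
key_stand [([255.0, 174.0], 0.91), ([249.7, 368.8], 0.24), ([354.3, 226.8], 0.17)] spot [([257.0, 169.0], 0.67)]
```

View pics/top0.png

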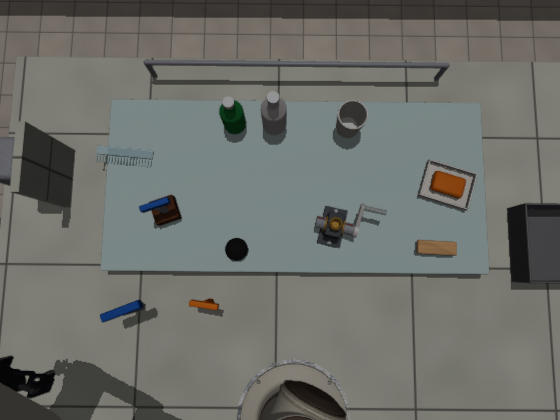

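View pics/side0.png

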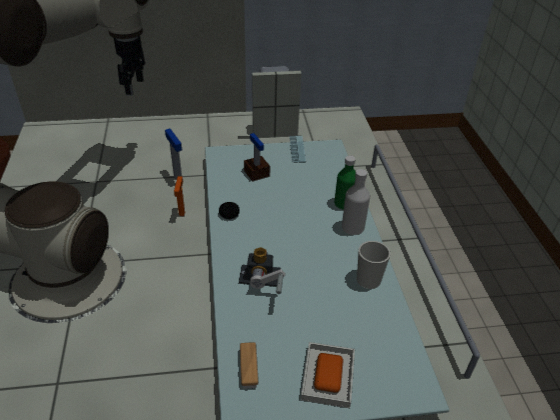

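Candidates for hex_key: a blue key in the wooden stand (top 157,205; side 257,142), a bigger blue one (top 123,311; side 174,140) and an orange one (top 203,304; side 180,185). I choose the blue one in the stand. Next I'll check it in crops.

```bash
python3 - <<'E'
from h import *
a=ld('top0')['image'];b=ld('side0')['image']
def c(im,x,y,w,h,W,H):return cv2.resize(im[y:y+h,x:x+w],(W,H),interpolation=cv2.INTER_CUBIC)
t=np.hstack([c(a,90,175,130,150,390,450)*1,c(b,150,120,130,150,390,450)])
t=np.clip(t.astype(float)*1.6,0,255).astype(np.uint8);cv2.imwrite('pics/cropkey.png',t[:,:,::-1])
t=np.hstack([c(a,305,190,90,70,400,311),c(b,220,235,90,70,400,311)])
t=np.clip(t.astype(float)*1.8,0,255).astype(np.uint8);cv2.imwrite('pics/crophub.png',t[:,:,::-1])
E
```

```text
(no output)
```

View pics/cropkey.png

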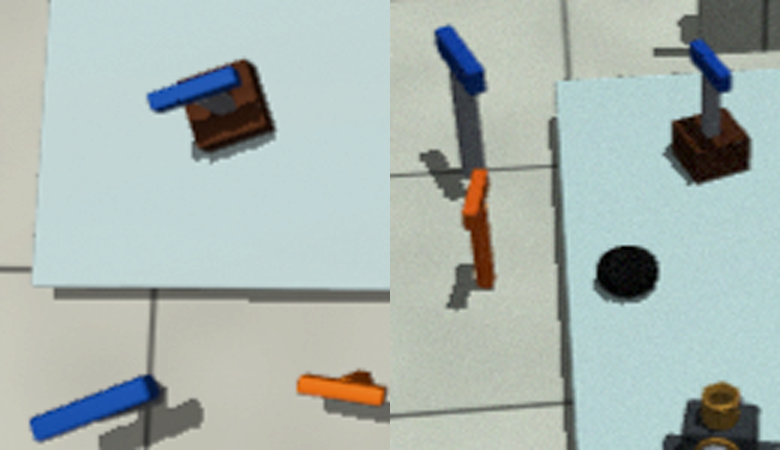

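View pics/crophub.png

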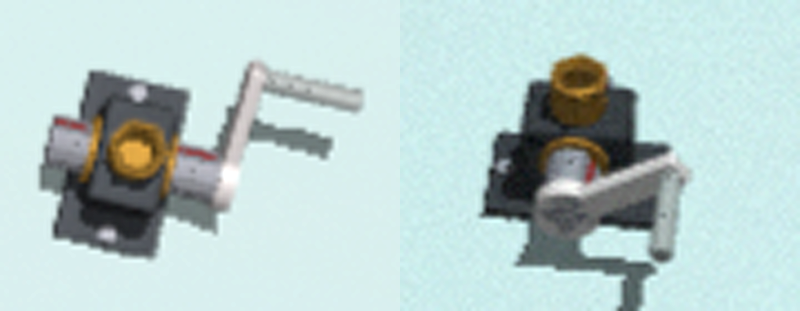

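```bash
python3 - <<'E'
from h import *
a=ld('top0')['image'];b=ld('side0')['image']
def c(im,x,y,w,h,W,H):
    t=cv2.resize(im[y:y+h,x:x+w],(W,H),interpolation=cv2.INTER_CUBIC);return np.clip(t.astype(float)*1.8,0,255).astype(np.uint8)[:,:,::-1]
cv2.imwrite('pics/A.png',c(a,305,195,90,60,800,533))
cv2.imwrite('pics/B.png',c(b,225,235,80,60,800,600))
cv2.imwrite('pics/C.png',c(a,130,185,60,45,800,600))
cv2.imwrite('pics/D.png',c(b,230,125,60,60,600,600))
E
```

```text
(no output)
```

View pics/A.png

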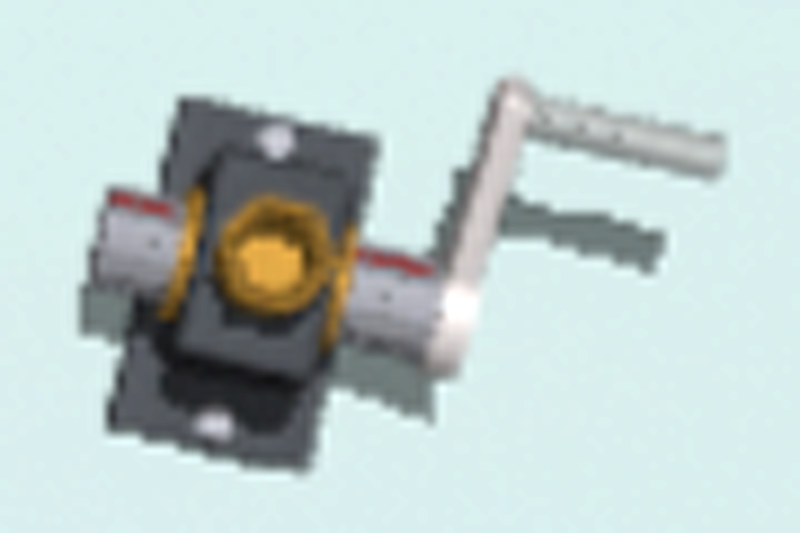

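View pics/B.png

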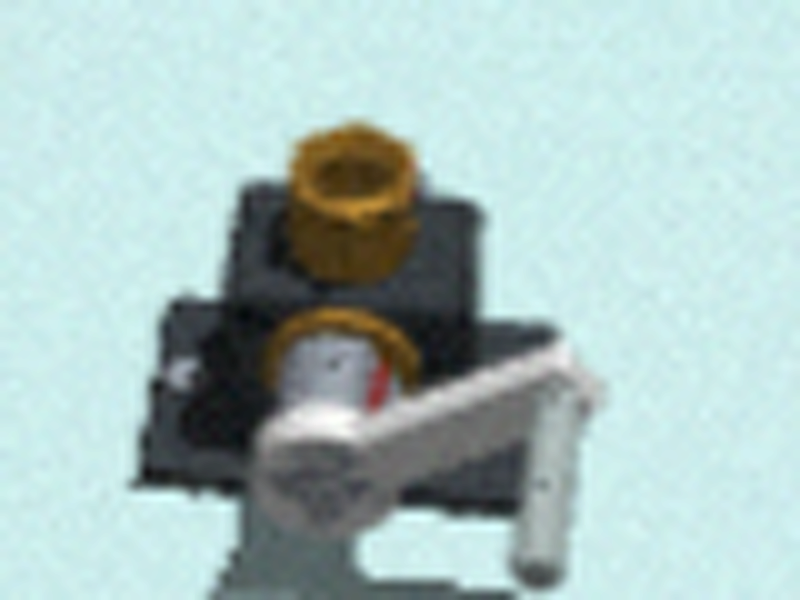

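View pics/C.png

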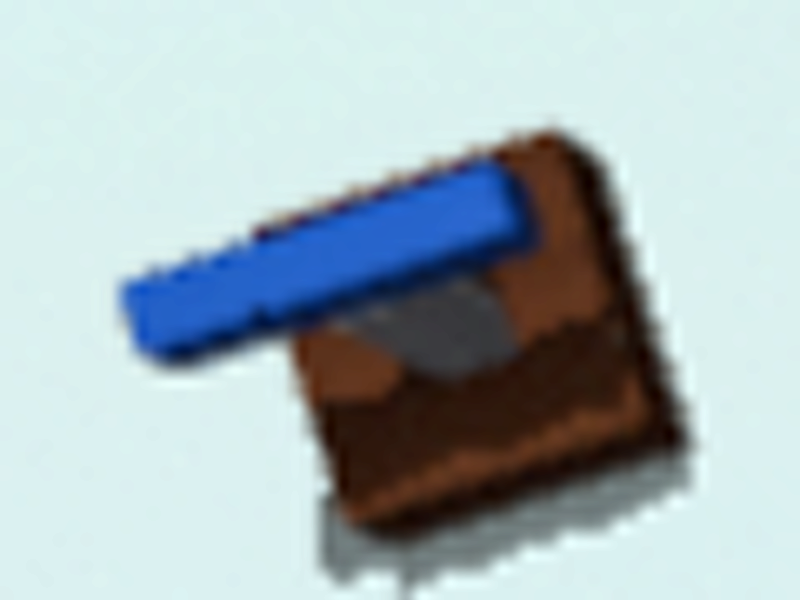

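View pics/D.png

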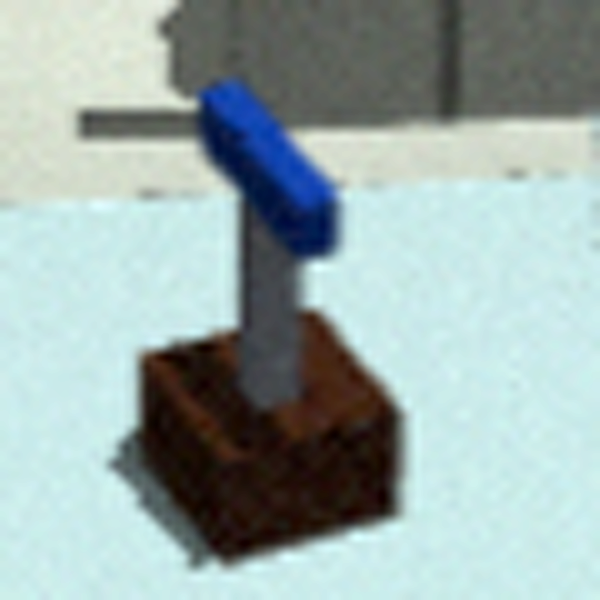

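```bash
cat > fit.py <<'E'
from h import *
from scipy.optimize import least_squares
t=ld('top0');s=ld('side0')
A=lambda x,y:(305+x*90/800,195+y*60/533)
B=lambda x,y:(225+x/10,235+y/10)
C=lambda x,y:(130+x*.075,185+y*.075)
D=lambda x,y:(230+x/10,125+y/10)
def rz(p,v):
    c,n=np.cos(p[2]),np.sin(p[2]);return np.array([p[0]+c*v[0]-n*v[1],p[1]+n*v[0]+c*v[1],.05+v[2]])
def fit(obs,x0,nm):
    def f(p):
        # p: x,y,yaw, + per-camera shift
        return np.concatenate([proj(c,rz(p,v))-px for c,px,v in obs])
    def show(o,l):
        f2=lambda p:np.concatenate([proj(c,rz(p,v))-px for c,px,v in o])
        r=least_squares(f2,x0,loss='soft_l1');print(nm,l,np.round(r.x,4),'rms',np.round(np.sqrt(np.mean(f2(r.x)**2)),2));return r.x
    for l,cc in(('top',t),('side',s)):show([o for o in obs if o[0] is cc],l)
    return show(obs,'both')
X=.05;Y=.03
hub=[(t,A(182,98),(X,Y,.008)),(t,A(378,138),(X,-Y,.008)),(t,A(308,470),(-X,-Y,.008)),(t,A(108,430),(-X,Y,.008)),
(t,A(222,150),(.03,.02,.062)),(t,A(358,178),(.03,-.02,.062)),(t,A(310,385),(-.03,-.02,.062)),(t,A(270,258),(0,0,.0876)),
(s,B(172,300),(-X,Y,.008)),(s,B(560,322),(X,Y,.008)),(s,B(135,487),(-X,-Y,0.)),
(s,B(245,185),(-.03,.02,.062)),(s,B(482,208),(.03,.02,.062)),(s,B(355,170),(0,0,.0876))]
h=fit(hub,[.37,-.09,-.2],'hub')
print('screw axis checks',atz(t,A(270,258),.1376),atz(s,B(355,170),.1376))
for n,pa,pb in(('barend',A(722,157),B(540,572)),('barstart',A(522,110),B(570,375))):
    P,g=tri(t,pa,s,pb);d=P[:2]-h[:2];c,n_=np.cos(h[2]),np.sin(h[2]);l=np.array([c*d[0]+n_*d[1],-n_*d[0]+c*d[1],P[2]-.09]);print(n,P,g,'hubframe',l,'ang',np.arctan2(l[0],l[2]))
k=[(t,C(122,285),(.0075,.035,.127)),(t,C(495,165),(.0075,-.035,.127)),(t,C(530,238),(-.0075,-.035,.122)),(t,C(150,335),(-.0075,.035,.127)),
(s,D(200,95),(-.0075,.035,.127)),(s,D(240,80),(.0075,.035,.127)),(s,D(335,190),(.0075,-.035,.127)),(s,D(298,215),(-.0075,-.035,.127))]
q=fit(k,[.4,.33,.3],'key')
E
python3 fit.py
```

```text
hub top [ 0.4876 -0.0984 -0.2158] rms 0.38
hub side [ 0.4903 -0.1019 -0.2252] rms 0.5
hub both [ 0.4889 -0.0993 -0.2225] rms 0.72
screw axis checks [ 0.48711709 -0.09663624  0.1376    ] [ 0.49069297 -0.10128312  0.1376    ]
barend [ 0.51815368 -0.22207202  0.12718099] 0.0019258317175328643 hubframe [ 0.0556176  -0.11326331  0.03718099] ang 0.9815178554875849
barstart [ 0.53134784 -0.16679652  0.13077367] 0.004321550995547515 hubframe [ 0.05628892 -0.05643889  0.04077367] ang 0.9439051448192911
key top [0.5252 0.3287 0.3227] rms 0.82
key side [0.5261 0.3235 0.3251] rms 0.51
key both [0.5258 0.3279 0.3189] rms 0.8
```

The crops confirm it: the blue key in the stand is the smaller blue one (top 157,205). In the top view the hub is at (332,225), the screw at (335,224) and the bar at (376,212). I'll work out the reach to the bar.

```bash
cat >> h.py <<'E'
HUB=np.array([.4889,-.0995]);HY=-.221
def hubw(v,H=None,y=None):
    H=HUB if H is None else H;y=HY if y is None else y
    c,n=np.cos(y),np.sin(y);return np.array([H[0]+c*v[0]-n*v[1],H[1]+n*v[0]+c*v[1],.05+v[2]])
def down(yaw): # tool y at yaw, z down
    y=np.array([np.cos(yaw),np.sin(yaw),0]);z=np.array([0,0,-1.]);return np.stack([np.cross(y,z),y,z],1)
def rel(p,yaw,P0=None,R0=None):
    st=robot.read_state()
    if P0 is None:P0=st['position']
    if R0 is None:R0=R.from_rotvec(st['tcp_rot']).as_matrix()
    d=R0.T@(np.asarray(p)-P0);w=R.from_matrix(R0.T@down(yaw)).as_rotvec()
    print('row',np.round(np.r_[d/.4,w/1.5],4).tolist(),'need rows',max(np.linalg.norm(d)/.05,np.linalg.norm(w)/.15))
def yawof(rv):
    m=R.from_rotvec(rv).as_matrix();return np.arctan2(m[1,1],m[0,1]),m[2,2]
E
python3 - <<'E'
from h import *
st=robot.read_state();print(yawof(st['tcp_rot']))
b=hubw([.0533,-.088,.0773]);print(b)
rel([b[0],b[1],.21],HY)
# intermediate
rel([.40,.10,.231],.5)
E
```

```text
(np.float64(1.2680094859788185), np.float64(-0.9999999903810032))
[ 0.5216136  -0.19704338  0.1273    ]
row [-1.3916, -1.5188, 0.0533, -0.0001, 0.0, 0.9927] need rows 16.48455360503645
row [-0.8799, -0.9006, 0.0007, -0.0001, 0.0, 0.512] need rows 10.072889671585866
```

>>> {"fn": "drive_tool", "kwargs": {"steps": [[[-0.88,-0.9,0,0,0,0.51,1],[-0.88,-0.9,0,0,0,0.51,1],[-0.88,-0.9,0,0,0,0.51,1],[-0.88,-0.9,0,0,0,0.51,1],[-0.88,-0.9,0,0,0,0.51,1],[-0.88,-0.9,0,0,0,0.51,1],[-0.88,-0.9,0,0,0,0.51,1],[-0.88,-0.9,0,0,0,0.51,1],[-0.88,-0.9,0,0,0,0.51,1],[-0.88,-0.9,0,0,0,0.51,1]]]}}

```text
clock: 2.7
position: [0.3989, 0.1013, 0.2317]
tcp_rot: [1.598, 2.704, 0.001]
force: [0.5, 1.2, -0.7]
finger_gap: 0.0852
```

```bash
python3 - <<'E'
from h import *
b=hubw([.0533,-.088,.0773])
rel([b[0],b[1],.20],HY);rel([b[0],b[1],.108],HY)
E
```

```text
row [-0.8013, -0.0909, 0.0795, 0.0007, 0.0001, 0.4826] need rows 6.48285892041111
row [-0.8012, -0.0911, 0.3095, 0.0007, 0.0001, 0.4826] need rows 6.909752388306171
```

>>> {"fn": "drive_tool", "kwargs": {"steps": [[[-0.8,-0.091,0.08,0,0,0.4826,1],[-0.8,-0.091,0.08,0,0,0.4826,1],[-0.8,-0.091,0.08,0,0,0.4826,1],[-0.8,-0.091,0.08,0,0,0.4826,1],[-0.8,-0.091,0.08,0,0,0.4826,1],[-0.8,-0.091,0.08,0,0,0.4826,1],[-0.8,-0.091,0.08,0,0,0.4826,1],[-0.8,-0.091,0.31,0,0,0.4826,1],[-0.8,-0.091,0.31,0,0,0.4826,1],[-0.8,-0.091,0.31,0,0,0.4826,1]]]}}

```text
clock: 3.7
position: [0.5184, -0.1936, 0.1023]
tcp_rot: [-2.447, -1.958, 0.005]
force: [-0.8, 0.3, 0.9]
finger_gap: 0.0853
```

```bash
python3 - <<'E'
from h import *
st=robot.read_state();print(yawof(st['tcp_rot']),HY,st['position'],hubw([.0533,-.088,.058]))
s=snap('side','s1');cv2.imwrite('pics/s1c.png',np.clip(cv2.resize(s['image'][190:340,180:380],(800,600))*1.6,0,255).astype(np.uint8)[:,:,::-1])
E
```

```text
(np.float64(-0.22138514797946332), np.float64(-0.999964201749582)) -0.221 [ 0.51843022 -0.19356963  0.10230814] [ 0.5216136  -0.19704338  0.108     ]
```

View pics/s1c.png

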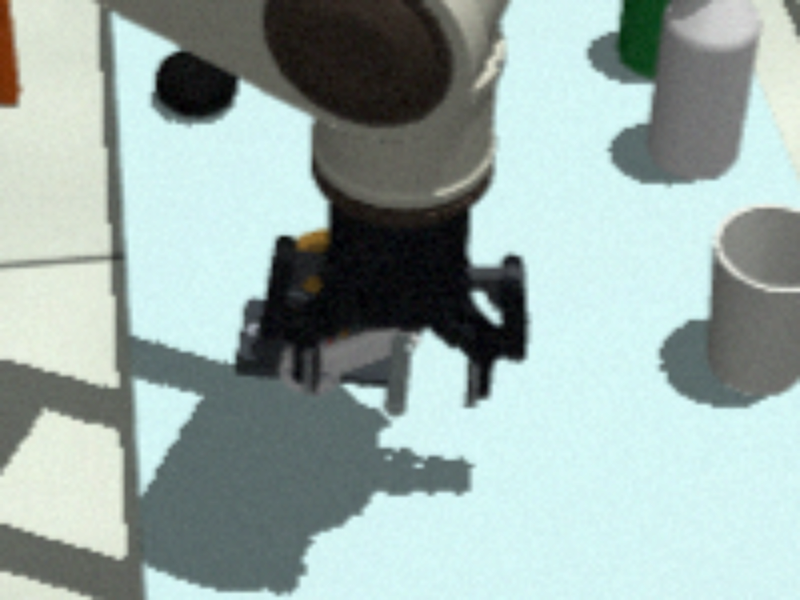

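The picture shows the bar (crop 395,370) between the open fingers. I'm closing on it.

>>> {"fn": "drive_tool", "kwargs": {"steps": [[[0,0,-0.01,0,0,0,0.2],[0,0,-0.01,0,0,0,-0.5],[0,0,-0.01,0,0,0,-0.8],[0,0,-0.01,0,0,0,-0.8],[0,0,-0.01,0,0,0,-0.8],[0,0,-0.01,0,0,0,-0.8]]], "newtons": 30}}

```text
clock: 4.35
position: [0.5217, -0.1948, 0.1121]
tcp_rot: [2.451, 1.962, 0.002]
force: [5.2, -0.7, 4.3]
finger_gap: 0.0107
```

```bash
python3 - <<'E'
from h import *
st=robot.read_state();p=st['position'];d=p[:2]-HUB;c,n=np.cos(HY),np.sin(HY);print(yawof(st['tcp_rot']),p,st['force'],st['torque'],'hubframe',c*d[0]+n*d[1],-n*d[0]+c*d[1],st['finger_gap'])
E
```

```text
(np.float64(-0.22085219287892743), np.float64(-0.999997261409822)) [ 0.521683   -0.19478136  0.11212102] [ 5.21455846 -0.65100847  4.30399211] [-0.09572579 -0.88523582 -0.0676045 ] hubframe 0.052871865484797526 -0.08577778658485533 0.010701763927198578
```

>>> {"fn": "drive_tool", "kwargs": {"steps": [[[0,-0.011,-0.013,0,0,0,-1],[0,-0.022,-0.025,0,0,0,-1],[0,-0.047,-0.044,0,0,0,-1],[0,-0.062,-0.052,0,0,0,-1],[0,-0.077,-0.058,0,0,0,-1],[0,-0.108,-0.066,0,0,0,-1],[0,-0.132,-0.068,0,0,0,-1],[0,-0.132,-0.068,0,0,0,-1],[0,-0.132,-0.068,0,0,0,-1]]], "newtons": 40}}

```text
clock: 5.25
position: [0.4701, -0.1835, 0.1405]
tcp_rot: [2.45, 1.961, 0.002]
force: [-0.7, 1.3, 20.2]
finger_gap: 0.0105
```

```bash
python3 - <<'E'
from h import *
st=robot.read_state();p=st['position'];d=p[:2]-HUB;c,n=np.cos(HY),np.sin(HY);print(yawof(st['tcp_rot']),p,st['force'],st['torque'],'hubframe',c*d[0]+n*d[1],-n*d[0]+c*d[1],st['finger_gap'])
for cam in('side','top'):
    s=snap(cam,cam+'2')
    for n in('hang_bar','flat_mark'):print(n,robot.mark_of(n,cam)[:2])
s=ld('side2');cv2.imwrite('pics/s2c.png',np.clip(cv2.resize(s['image'][220:310,210:330],(800,600),interpolation=2)*1.6,0,255).astype(np.uint8)[:,:,::-1])
E
```

```text
(np.float64(-0.22091919048382477), np.float64(-0.9999931045551094)) [ 0.47007658 -0.18350519  0.14054152] [-0.69655945  1.33527778 20.20485515] [0.07837724 0.10935548 0.04361377] hubframe 4.878479649123718e-05 -0.08608826819725048 0.010467472749048284
hang_bar [{'pixel': [257.0, 269.2], 'p': 0.49}]
flat_mark []
hang_bar []
flat_mark [{'pixel': [321.2, 219.2], 'p': 0.72}]
```

View pics/s2c.png

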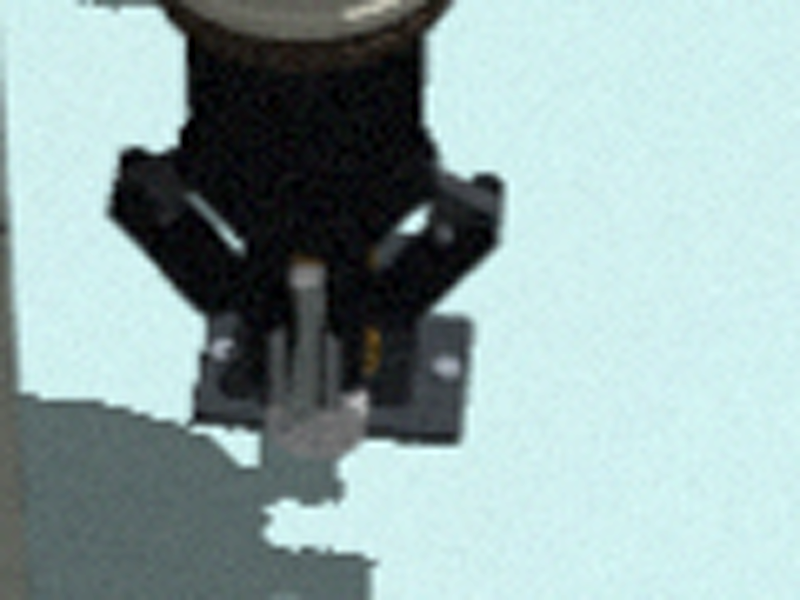

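>>> {"fn": "drive_tool", "kwargs": {"steps": [[[0,-0.132,-0.068,0,0,0,-0.5],[0,-0.132,-0.068,0,0,0,0.2],[0,-0.132,-0.068,0,0,0,1]]]}}

```text
clock: 5.85
position: [0.4174, -0.1715, 0.1668]
tcp_rot: [2.452, 1.961, 0.001]
force: [-0.3, -0.0, -0.2]
finger_gap: 0.049
```

```bash
python3 - <<'E'
from h import *
st=robot.read_state();print(st['position'],st['force'],st['finger_gap'],st['joints'])
E
```

```text
[ 0.4174335  -0.17149222  0.16679551] [-0.25109007 -0.03483591 -0.21554136] 0.04896378621207306 [-5.60681811e-01 -8.03286151e-02  1.80737184e+00 -1.86905427e-04
  1.41246522e+00 -3.39274801e-01]
```

That was my slip: rows are relative to the call's start pose, so the tool moved another 53 mm while opening. I'll look at what happened to the bar.

>>> {"fn": "drive_tool", "kwargs": {"steps": [[[0,-0.02,-0.1,0,0,0,1],[0.0,-0.02,-0.2,0,0,0,1],[-0.2,-0.2,-0.25,0,0,0,1],[-0.4,-0.2,-0.25,0,0,0,1],[-0.4,-0.2,-0.25,0,0,0,1],[-0.4,-0.2,-0.25,0,0,0,1]]]}}

```text
clock: 6.45
position: [0.3035, -0.3126, 0.2657]
tcp_rot: [2.454, 1.961, -0.001]
force: [0.3, -0.1, -0.3]
finger_gap: 0.0852
```

```bash
python3 - <<'E'
from h import *
for cam in('side','top'):
    s=snap(cam,cam+'3')
    for n in('hang_bar','flat_mark'):print(n,robot.mark_of(n,cam)[:2])
s=ld('side3');a=cv2.resize(s['image'][235:295,225:305],(800,600),interpolation=2)
t=ld('top3');b=cv2.resize(t['image'][195:255,305:385],(800,600),interpolation=2)
cv2.imwrite('pics/s3c.png',np.clip(a*1.6,0,255).astype(np.uint8)[:,:,::-1]);cv2.imwrite('pics/t3c.png',np.clip(b*1.6,0,255).astype(np.uint8)[:,:,::-1])
E
```

```text
hang_bar [{'pixel': [240.0, 273.9], 'p': 0.91}]
flat_mark []
hang_bar [{'pixel': [369.1, 246.1], 'p': 0.55}]
flat_mark [{'pixel': [316.3, 224.4], 'p': 0.61}]
```

View pics/s3c.png

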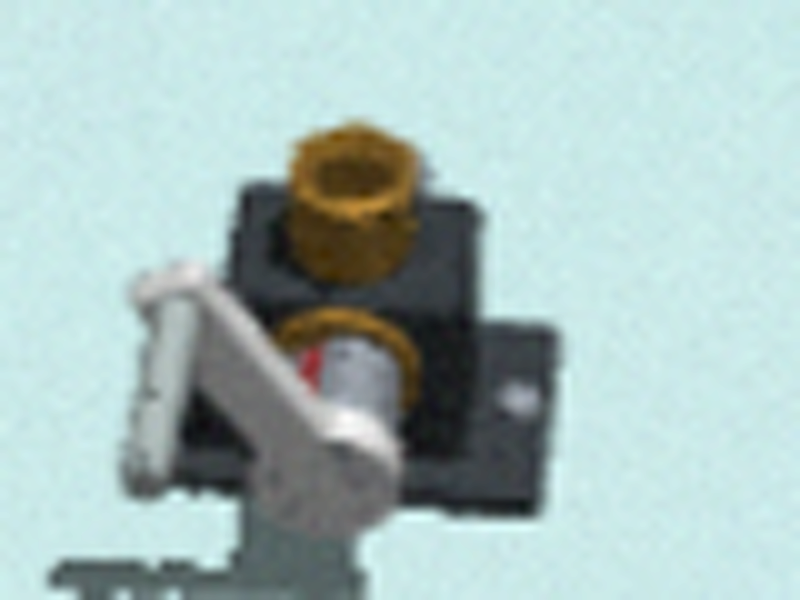

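View pics/t3c.png

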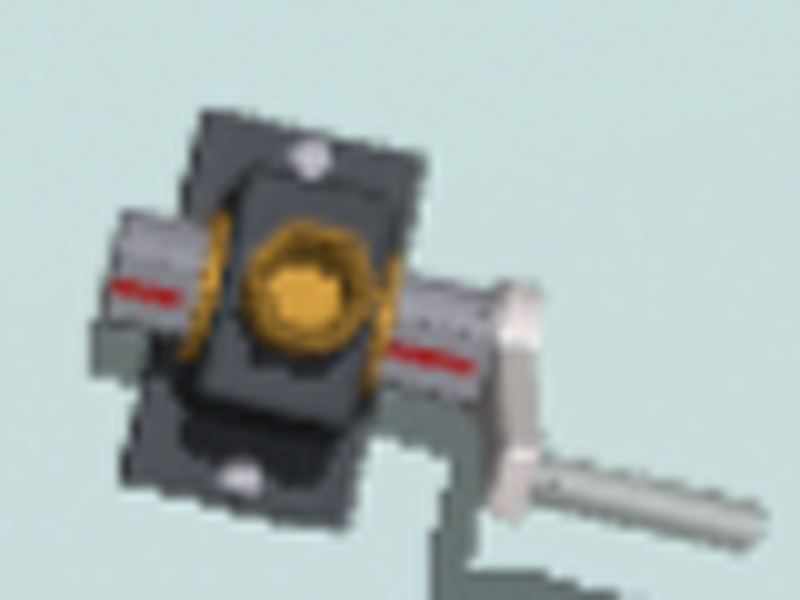

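The shaft now stands at about -0.6 (bar at side pixel 240,274). Nothing else is disturbed. I'll grasp the bar again and swing it back to upright.

```bash
python3 - <<'E'
from h import *
b=hubw([-.0367,-.086,.1]);rel([b[0],b[1],.21],HY);rel([b[0],b[1],.127],HY);print(b)
E
```

```text
row [0.3979, 0.2411, 0.1386, -0.0002, -0.0003, 0.0005] need rows 3.8835717746126277
row [0.3978, 0.2412, 0.3461, -0.0002, -0.0003, 0.0005] need rows 4.638466853486988
[ 0.43424093 -0.17536353  0.15      ]
```

>>> {"fn": "drive_tool", "kwargs": {"steps": [[[0.398,0.241,0.14,0,0,0,1],[0.398,0.241,0.14,0,0,0,1],[0.398,0.241,0.14,0,0,0,1],[0.398,0.241,0.14,0,0,0,1],[0.398,0.241,0.14,0,0,0,1],[0.398,0.241,0.346,0,0,0,1],[0.398,0.241,0.346,0,0,0,1],[0.398,0.241,0.346,0,0,0,1],[0.398,0.241,0.346,0,0,0,0],[0.398,0.241,0.346,0,0,0,-0.5]]]}}

```text
clock: 7.75
position: [0.4345, -0.1763, 0.1294]
tcp_rot: [2.45, 1.962, 0.001]
force: [0.4, 0.0, -0.2]
finger_gap: 0.0589
```

>>> {"fn": "drive_tool", "kwargs": {"steps": [[[0,0,0,0,0,0,-1],[0,0,0,0,0,0,-1],[0,0,0,0,0,0,-1],[0,0,0,0,0,0,-1]]]}}

```text
clock: 8.15
position: [0.4339, -0.1761, 0.1278]
tcp_rot: [2.452, 1.962, 0.0]
force: [-0.1, -0.8, 4.2]
finger_gap: 0.0107
```

```bash
cat > st.py <<'E'
from h import *
st=robot.read_state();p=st['position'];d=p[:2]-HUB;c,n=np.cos(HY),np.sin(HY);print(st['clock'],yawof(st['tcp_rot']),p,'F',np.round(st['force'],2),'T',np.round(st['torque'],3),'hubframe',np.round([c*d[0]+n*d[1],-n*d[0]+c*d[1]],4),st['finger_gap'],np.round(st['joints'],2))
E
python3 st.py
```

```text
8.15 (np.float64(-0.2209574384729814), np.float64(-0.9999995179724437)) [ 0.43388061 -0.17605324  0.12780974] F [-0.1  -0.75  4.24] T [-0.129 -0.072  0.036] hubframe [-0.0369 -0.0868] 0.010655149651441686 [-0.55 -0.01  1.83 -0.    1.33 -0.33]
```

>>> {"fn": "drive_tool", "kwargs": {"steps": [[[0,0.014,-0.008,0,0,0,-1],[0,0.029,-0.0155,0,0,0,-1],[0,0.06,-0.025,0,0,0,-1],[0,0.08,-0.028,0,0,0,-1],[0,0.092,-0.0285,0,0,0,-1],[0,0.092,-0.0285,0,0,0,-1],[0,0.092,-0.0285,0,0,0,-1]]]}}

```text
clock: 8.85
position: [0.4697, -0.1839, 0.1388]
tcp_rot: [2.453, 1.963, 0.0]
force: [1.0, -0.5, 0.7]
finger_gap: 0.0111
```

```bash
python3 st.py
```

```text
8.85 (np.float64(-0.22087330804614894), np.float64(-0.9999999550521956)) [ 0.46968251 -0.18389445  0.13878634] F [ 1.03 -0.48  0.66] T [ 0.054 -0.102  0.049] hubframe [-0.0003 -0.0866] 0.01106533742955071 [-0.53  0.05  1.73  0.    1.35 -0.31]
```

>>> {"fn": "drive_tool", "kwargs": {"steps": [[[0,0,0,0,0,0,-0.5],[0,0,0,0,0,0,0.0],[0,0,0,0,0,0,0.5],[0,0,-0.1,0,0,0,1],[0,0,-0.2,0,0,0,1],[-0.2,-0.2,-0.25,0,0,0,1],[-0.4,-0.25,-0.25,0,0,0,1],[-0.4,-0.25,-0.25,0,0,0,1],[-0.4,-0.25,-0.25,0,0,0,1]]]}}

```text
clock: 9.75
position: [0.3352, -0.3194, 0.2393]
tcp_rot: [2.452, 1.962, -0.0]
force: [0.7, -0.3, 0.7]
finger_gap: 0.0852
```

```bash
python3 - <<'E'
from h import *
for cam in('side','top'):
    s=snap(cam,cam+'4')
    for n in('hang_bar','flat_mark','socket_mouth','setscrew'):print(cam,n,robot.mark_of(n,cam)[:2])
s=ld('side4');a=cv2.resize(s['image'][235:295,225:305],(800,600),interpolation=2)
t=ld('top4');b=cv2.resize(t['image'][195:255,305:385],(800,600),interpolation=2)
cv2.imwrite('pics/s4c.png',np.clip(a*1.6,0,255).astype(np.uint8)[:,:,::-1]);cv2.imwrite('pics/t4c.png',np.clip(b*1.6,0,255).astype(np.uint8)[:,:,::-1])
for th in(-.1,0,.1):
    print(th,[np.round((proj(s,hubw([.065*np.sin(th),y,.04+.065*np.cos(th)]))-[225,235])*10) for y in(-.059,-.113)],[np.round((proj(t,hubw([.065*np.sin(th),y,.04+.065*np.cos(th)]))-[305,195])*10) for y in(-.059,-.113)])
E
```

```text
side hang_bar [{'pixel': [254.3, 272.0], 'p': 0.7}, {'pixel': [294.4, 150.5], 'p': 0.58}]
side flat_mark [{'pixel': [261.4, 251.4], 'p': 0.88}]
side socket_mouth [{'pixel': [261.8, 255.0], 'p': 0.63}]
side setscrew []
top hang_bar [{'pixel': [372.0, 231.5], 'p': 0.87}]
top flat_mark [{'pixel': [317.5, 221.7], 'p': 0.97}, {'pixel': [275.9, 123.4], 'p': 0.15}]
top socket_mouth [{'pixel': [125.8, 157.6], 'p': 0.72}, {'pixel': [335.7, 221.3], 'p': 0.7}]
top setscrew [{'pixel': [333.6, 219.3], 'p': 0.48}, {'pixel': [233.4, 121.0], 'p': 0.27}]
-0.1 [array([289., 291.]), array([260., 466.])] [array([563., 359.]), array([787., 411.])]
0 [array([318., 292.]), array([289., 468.])] [array([569., 332.]), array([793., 384.])]
0.1 [array([346., 295.]), array([318., 471.])] [array([574., 306.]), array([798., 358.])]
```

View pics/s4c.png

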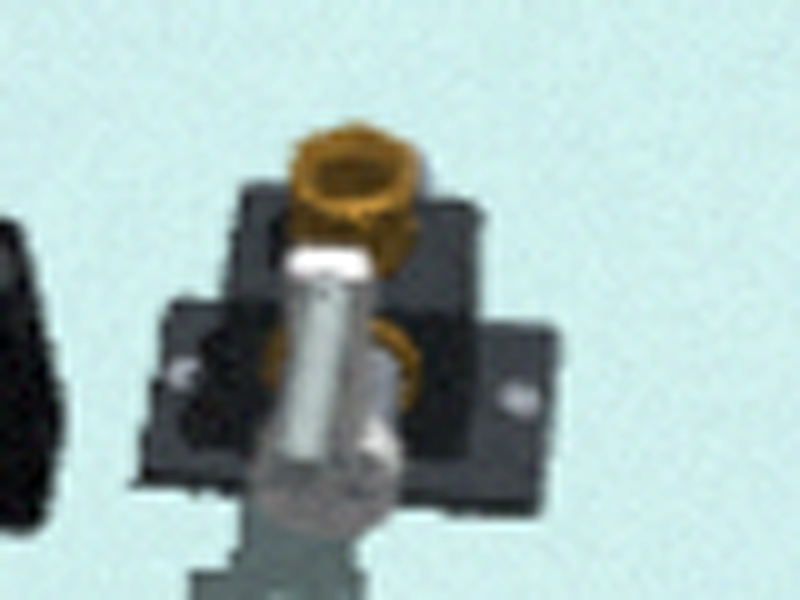

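View pics/t4c.png

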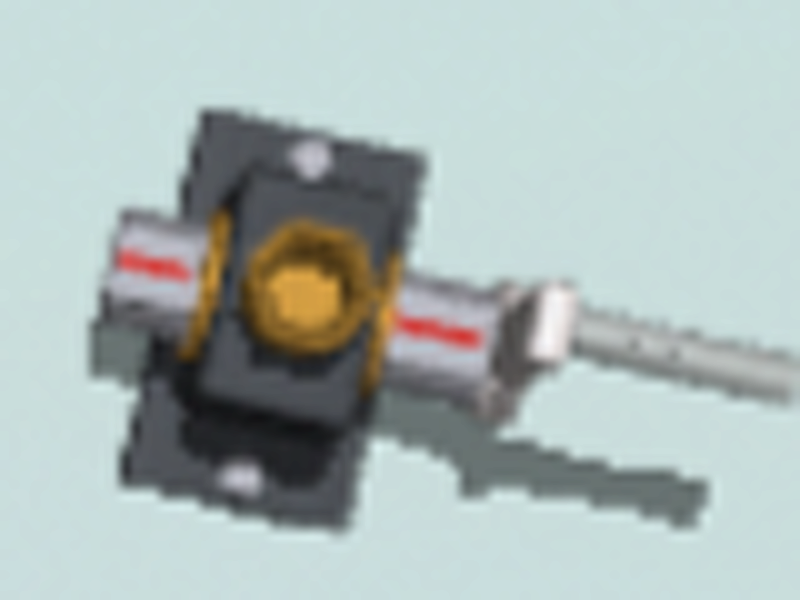

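The picture shows the arm upright (side 255,272; top 372,231). Next I'll refine the angle using per-camera hub fits.

```bash
python3 - <<'E'
from h import *
s=ld('side4');t=ld('top4')
Ht=(np.array([.4876,-.0984]),-.2158);Hs=(np.array([.4903,-.1019]),-.2252)
for th in(-.05,0,.05,.1):
    f=lambda H,y:hubw([.065*np.sin(th),y,.04+.065*np.cos(th)],*H)
    print(th,[np.round((proj(s,f(Hs,y))-[225,235])*10) for y in(-.059,-.113)],[np.round((proj(t,f(Ht,y))-[305,195])*10) for y in(-.059,-.1)])
# white arm tip & red mark line
for th in(-.05,0,.05):
    f=lambda H,y:hubw([.012*np.sin(th),y,.04+.012*np.cos(th)],*H)
    print('mark',th,[np.round((proj(t,f(Ht,y))-[305,195])*10) for y in(.036,.023,-.023,-.045)])
b=t['image'][205:250,310:365];cv2.imwrite('pics/t4d.png',np.clip(cv2.resize(b,(733,600),interpolation=cv2.INTER_LANCZOS4)*1.4,0,255).astype(np.uint8)[:,:,::-1])
im=t['image'].astype(int);m=(im[:,:,0]>im[:,:,1]+45)&(im[:,:,0]>im[:,:,2]+45)&(im[:,:,1]<im[:,:,2]+25)
ys,xs=np.nonzero(m[195:255,305:385]);print([(x,y) for x,y in zip(xs,ys)])
E
```

```text
-0.05 [array([310., 298.]), array([280., 474.])] [array([562., 350.]), array([732., 389.])]
0 [array([324., 299.]), array([294., 475.])] [array([565., 336.]), array([735., 375.])]
0.05 [array([338., 301.]), array([309., 477.])] [array([567., 323.]), array([738., 362.])]
0.1 [array([352., 303.]), array([324., 479.])] [array([570., 310.]), array([740., 348.])]
mark -0.05 [array([151., 273.]), array([202., 285.]), array([383., 326.]), array([470., 346.])]
mark 0 [array([152., 271.]), array([203., 283.]), array([384., 324.]), array([471., 344.])]
mark 0.05 [array([152., 269.]), array([203., 280.]), array([384., 322.]), array([471., 341.])]
[(np.int64(12), np.int64(25)), (np.int64(13), np.int64(25)), (np.int64(12), np.int64(26)), (np.int64(13), np.int64(26)), (np.int64(14), np.int64(26)), (np.int64(15), np.int64(26)), (np.int64(16), np.int64(26)), (np.int64(17), np.int64(26)), (np.int64(15), np.int64(27)), (np.int64(16), np.int64(27)), (np.int64(17), np.int64(27)), (np.int64(18), np.int64(27)), (np.int64(39), np.int64(32)), (np.int64(40), np.int64(32)), (np.int64(41), np.int64(32)), (np.int64(42), np.int64(32)), (np.int64(43), np.int64(32)), (np.int64(41), np.int64(33)), (np.int64(42), np.int64(33)), (np.int64(43), np.int64(33)), (np.int64(44), np.int64(33)), (np.int64(45), np.int64(33)), (np.int64(46), np.int64(33)), (np.int64(47), np.int64(33)), (np.int64(46), np.int64(34)), (np.int64(47), np.int64(34))]
```

View pics/t4d.png

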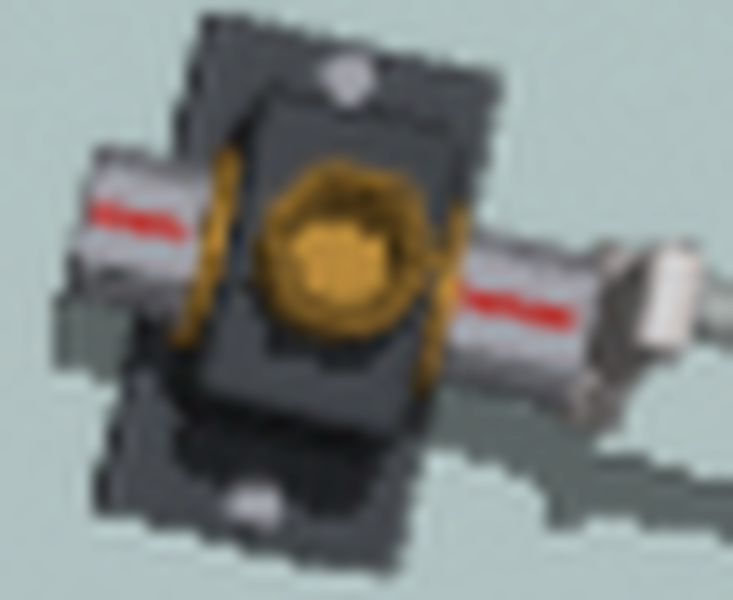

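```bash
python3 - <<'E'
from h import *
from scipy.optimize import least_squares
Ht=(np.array([.4876,-.0984]),-.2158);Hs=(np.array([.4903,-.1019]),-.2252)
s=ld('side3');t=ld('top3')
for th in(-.65,-.6,-.55):
    f=lambda H,y:hubw([.065*np.sin(th),y,.04+.065*np.cos(th)],*H)
    print(th,[np.round((proj(s,f(Hs,y))-[225,235])*10) for y in(-.059,-.113)],[np.round((proj(t,f(Ht,y))-[305,195])*10) for y in(-.059,-.113)])
# bar mid columns by rows, side4
for nm,rng in(('side3',(235,252)),('side4',(248,264))):
    im=ld(nm)['image'].astype(int)
    for r in range(266,283,2):print(nm,r,im[r,rng[0]:rng[1],1])
E
```

```text
-0.65 [array([154., 325.]), array([119., 500.])] [array([522., 502.]), array([744., 553.])]
-0.6 [array([165., 320.]), array([131., 495.])] [array([525., 491.]), array([748., 542.])]
-0.55 [array([177., 316.]), array([143., 491.])] [array([529., 479.]), array([752., 530.])]
side3 266 [147 144 146 129  74  79 110 119 117  95  66  84 108 121 105  42  15]
side3 268 [148 144 146 147 127  90 116 119 111  87  66  70  75  95 115 115  76]
side3 270 [147 148 146 130  92 104 119 115 101  74  69  72  71  67  80 102 114]
side3 272 [147 146 144 131  96 110 119 114  89  59  65  70  68  69  67  70  86]
side3 274 [145 145 140 110  85  85 116 106  73  29  41  66  69  68  71  70  70]
side3 276 [145 146 131  92 111 118 114  90  43  19  16  24  42  65  69  70  68]
side3 278 [147 144 130 105 112 119 111  75  19  15  17  15  17  24  48  65  69]
side3 280 [144 135 108  92  89 113 100  65  42  37  41  40  39  36  25  41  69]
side3 282 [147 131  80  69  62  78  76  38  30  30  38  38  38  36  41  61  64]
side4 266 [ 16  18  20  15  20  41  68  86 114 125 118  93  72  66  42  24]
side4 268 [ 18  18  22  25  32  45  72  96 115 119 111  90  71  67  50  52]
side4 270 [ 25  16  19  27  36  43  73 106 118 120 104  73  71  76  87  80]
side4 272 [ 24  19  22  32  39  55  85 113 119 118  90  61  67  77  84  86]
side4 274 [ 18  18  17  23  35  64  97 117 122 111  85  69  72  74  81  83]
side4 276 [ 21  13  21  29  52  79 108 118 116 101  77  69  76  84  97  78]
side4 278 [ 19  17  35  57  67  88 115 124 113  88  62  69  75 100 130 121]
side4 280 [ 35  23  41  64  62  75  96 106  98  80  56  66  71  70  95 115]
side4 282 [37 47 63 63 57 56 56 52 56 65 69 63 67 63 71 79]
```

Upright to within about 0.03 rad, by both cameras and the grip position. On to the key.

```bash
python3 - <<'E'
from h import *
s=ld('side4');t=ld('top4')
for n in('shampoo','conditioner','tumbler','pumice'):
    robot.snapshot('top'); m=robot.mark_of(n,'top')[:1];print(n,[np.round(atz(t,q['pixel'],.05),3) for q in m])
rel([.42,.0,.27],.05);rel([.5257,.327,.23],.32)
E
```

```text
shampoo [array([0.767, 0.055, 0.05 ])]
conditioner [array([0.761, 0.161, 0.05 ])]
tumbler [array([ 0.757, -0.128,  0.05 ])]
pumice [array([ 0.492, -0.092,  0.05 ])]
row [0.8213, 0.0283, -0.0783, -0.0, 0.0001, -0.1806] need rows 6.603706808108993
row [1.6768, 0.1071, 0.0216, -0.0, 0.0001, -0.3606] need rows 13.442830851394236
```

>>> {"fn": "drive_tool", "kwargs": {"steps": [[[0.82,0.03,-0.08,0,0,-0.18,1],[0.82,0.03,-0.08,0,0,-0.18,1],[0.82,0.03,-0.08,0,0,-0.18,1],[0.82,0.03,-0.08,0,0,-0.18,1],[0.82,0.03,-0.08,0,0,-0.18,1],[0.82,0.03,-0.08,0,0,-0.18,1],[0.82,0.03,-0.08,0,0,-0.18,1],[0.82,0.03,-0.08,0,0,-0.18,1]]]}}

```text
clock: 11.45
position: [0.421, 0.0023, 0.2712]
tcp_rot: [2.161, 2.28, 0.001]
force: [-0.6, 0.9, 0.4]
finger_gap: 0.0855
```

```bash
python3 - <<'E'
from h import *
rel([.5257,.327,.22],.32)
E
```

```text
row [0.7965, 0.3044, 0.1285, 0.0006, -0.0002, -0.1779] need rows 6.898819675846117
```

>>> {"fn": "drive_tool", "kwargs": {"steps": [[[0.797,0.304,0.128,0,0,-0.178,1],[0.797,0.304,0.128,0,0,-0.178,1],[0.797,0.304,0.128,0,0,-0.178,1],[0.797,0.304,0.128,0,0,-0.178,1],[0.797,0.304,0.128,0,0,-0.178,1],[0.797,0.304,0.128,0,0,-0.178,1],[0.797,0.304,0.128,0,0,-0.178,1],[0.797,0.304,0.128,0,0,-0.178,1],[0.797,0.304,0.128,0,0,-0.178,1]]]}}

```text
clock: 12.35
position: [0.5265, 0.3237, 0.2185]
tcp_rot: [-1.843, -2.544, 0.003]
force: [-0.7, -0.7, -0.1]
finger_gap: 0.0854
```

```bash
python3 - <<'E'
from h import *
rel([.5257,.327,.157],.32)
st=robot.read_state();print(st['position'],yawof(st['tcp_rot']))
s=snap('side','s5');t=snap('top','t5')
a=cv2.resize(s['image'][90:190,200:300],(600,600));cv2.imwrite('pics/s5c.png',np.clip(a*1.6,0,255).astype(np.uint8)[:,:,::-1])
E
```

```text
row [0.0086, 0.0011, 0.1537, -0.0012, 0.0004, -0.002] need rows 1.2316438328700112
[0.52646559 0.3236501  0.21848625] (np.float64(0.3169535071066759), np.float64(-0.9999983642833897))
```

View pics/s5c.png

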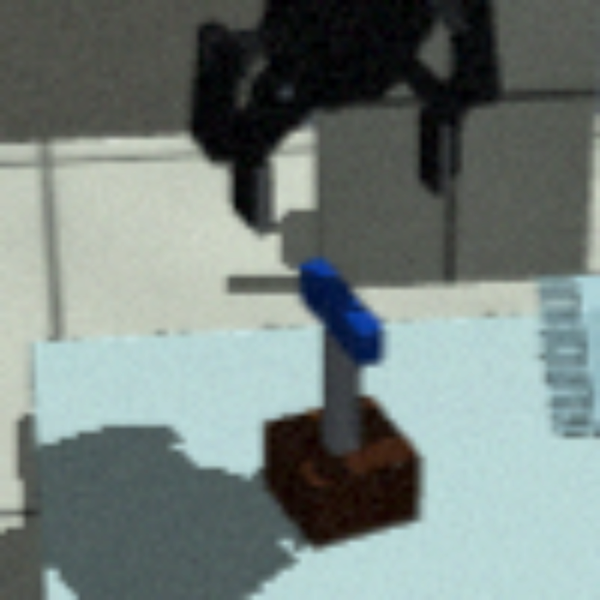

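>>> {"fn": "drive_tool", "kwargs": {"steps": [[[0.006,0.001,0.08,0,0,-0.002,1],[0.006,0.001,0.154,0,0,-0.002,1],[0.006,0.001,0.154,0,0,-0.002,1],[0.006,0.001,0.154,0,0,-0.002,0.2],[0.006,0.001,0.154,0,0,-0.002,-0.4],[0.006,0.001,0.154,0,0,-0.002,-1],[0.006,0.001,0.154,0,0,-0.002,-1],[0.006,0.001,0.154,0,0,-0.002,-1],[0.006,0.001,0.154,0,0,-0.002,-1]]], "newtons": 40}}

```text
clock: 13.35
position: [0.5263, 0.3263, 0.1586]
tcp_rot: [1.84, 2.546, 0.002]
force: [1.1, -0.1, 6.0]
finger_gap: 0.0138
```

```bash
python3 st.py; python3 - <<'E'
from h import *
s=snap('side','s6');t=snap('top','t6')
a=cv2.resize(s['image'][110:190,215:295],(600,600));cv2.imwrite('pics/s6c.png',np.clip(a*1.6,0,255).astype(np.uint8)[:,:,::-1])
E
```

```text
13.35 (np.float64(0.3191505539000426), np.float64(-0.999999111103529)) [0.52632978 0.32625036 0.15861887] F [ 1.13 -0.15  6.01] T [-0.018 -0.207  0.02 ] hubframe [-0.0568  0.4236] 0.013797225014673333 [ 0.43  0.27  1.44 -0.    1.43  0.11]
```

View pics/s6c.png

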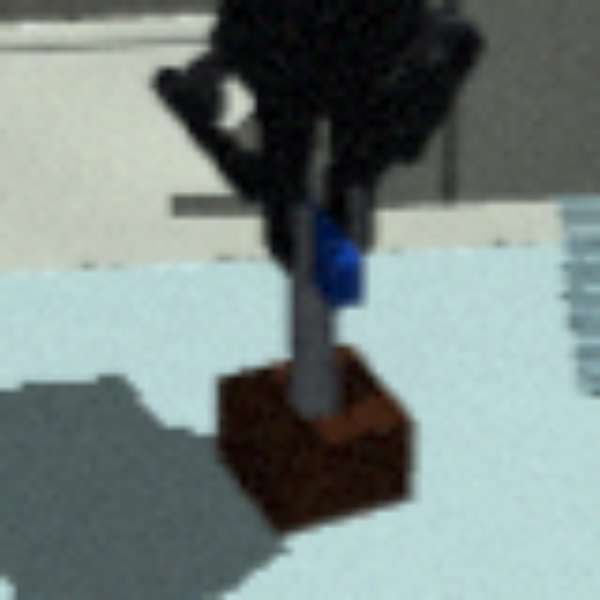

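The key is gripped by its blue handle (crop 335,250). Lifting.

>>> {"fn": "drive_tool", "kwargs": {"steps": [[[0,0,0,0,0,0,-1],[0,0,-0.04,0,0,0,-1],[0,0,-0.09,0,0,0,-1],[0,0,-0.17,0,0,0,-1],[0,0,-0.28,0,0,0,-1],[0,0,-0.28,0,0,0,-1],[0,0,-0.28,0,0,0,-1]]], "newtons": 80}}

```text
clock: 14.15
position: [0.5261, 0.3262, 0.2702]
tcp_rot: [1.84, 2.546, 0.001]
force: [0.3, -0.5, -4.1]
finger_gap: 0.0131
```

```bash
python3 st.py; python3 - <<'E'
from h import *
s=snap('side','s7');t=snap('top','t7')
for c in('side','top'):print([ (np.round(m['pixel'],1),round(m['p'],2)) for m in robot.mark_of('hex_key',c)[:3]])
P=robot.read_state()['position']-[0,0,.0986];print(proj(s,P),proj(t,P))
a=cv2.resize(s['image'][70:180,200:310],(600,600));cv2.imwrite('pics/s7c.png',np.clip(a*1.6,0,255).astype(np.uint8)[:,:,::-1])
E
```

```text
14.15 (np.float64(0.3192016518683131), np.float64(-0.9999995776897116)) [0.52606317 0.32622518 0.27019682] F [ 0.26 -0.5  -4.07] T [-0.026 -0.052 -0.005] hubframe [-0.0571  0.4235] 0.013124678125889485 [ 0.43  0.23  1.26 -0.    1.65  0.11]
[(array([183.6, 217.6]), 0.79), (array([255.4, 137.7]), 0.73), (array([177.2, 176.2]), 0.59)]
[(array([153.3, 202.9]), 0.56), (array([345.7, 124.7]), 0.43), (array([123.7, 155.2]), 0.2)]
[256.51144058 141.13129141] [156.2789122  204.58670169]
```

View pics/s7c.png

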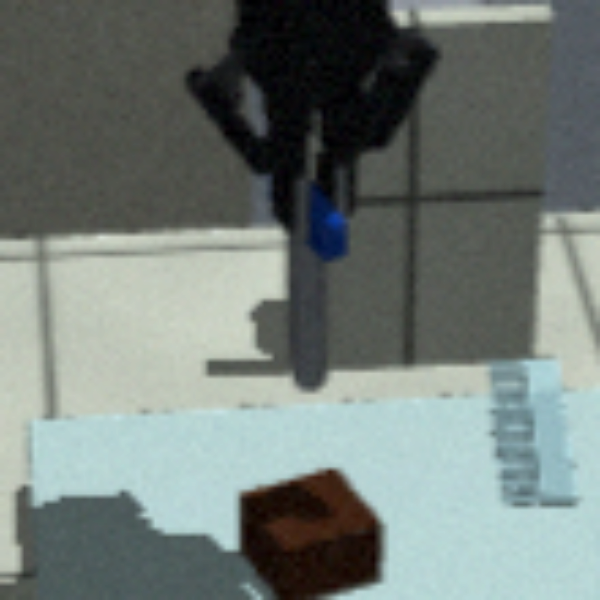

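The key is lifted, with its tip at side pixel (257,141), where predicted. I'll check the socket's hex orientation.

```bash
python3 - <<'E'
from h import *
s=ld('side4');t=ld('top4')
a=cv2.resize(s['image'][243:268,248:273],(400,400),interpolation=cv2.INTER_CUBIC);b=cv2.resize(t['image'][212:236,322:346],(400,400),interpolation=cv2.INTER_CUBIC)
im=np.clip(np.hstack([a,b])*1.8,0,255).astype(np.uint8);cv2.imwrite('pics/hex.png',im[:,:,::-1])
# rectify to horizontal plane z=.1376 : 40mm square, world x up, y left
def rect(c,ctr,z,n=300,w=.045):
    H=[]
    src=[];dst=[]
    for u,v in((0,0),(n,0),(n,n),(0,n)):
        p=np.array([ctr[0]+w*(.5-v/n),ctr[1]+w*(.5-u/n),z]);src.append(proj(c,p));dst.append((u,v))
    M=cv2.getPerspectiveTransform(np.float32(src),np.float32(dst));return cv2.warpPerspective(c['image'],M,(n,n),flags=cv2.INTER_CUBIC)
r=np.hstack([rect(s,(.4905,-.1015),.1376),rect(t,(.4873,-.0975),.1376)])
cv2.imwrite('pics/hexr.png',np.clip(r*1.8,0,255).astype(np.uint8)[:,:,::-1])
E
```

```text
(no output)
```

View pics/hex.png

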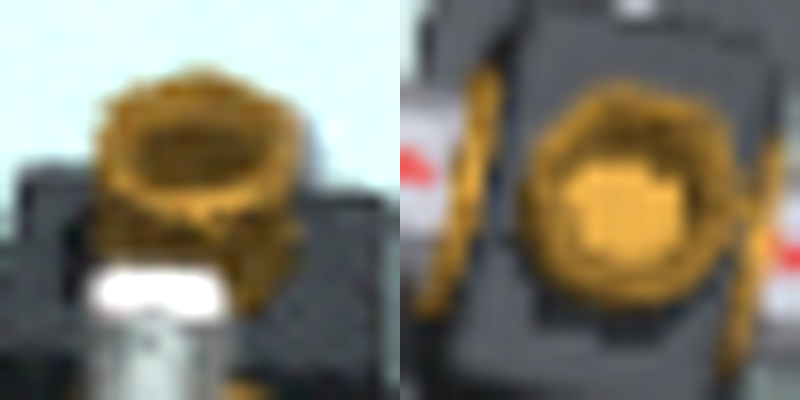

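View pics/hexr.png

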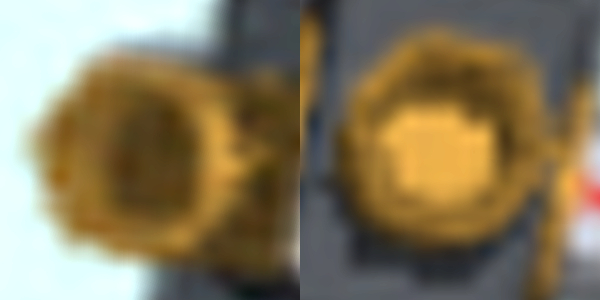

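```bash
python3 - <<'E'
from h import *
rel([.4889,-.0995,.27],-.07)
rel([.4889,.11,.27],.1)
E
```

```text
row [-0.9812, -0.4209, -0.0029, -0.0016, 0.0005, 0.2594] need rows 8.541219611854922
row [-0.4839, -0.2565, -0.0035, -0.0016, 0.0004, 0.1461] need rows 4.381607839252646
```

>>> {"fn": "drive_tool", "kwargs": {"steps": [[[-0.25,-0.1,0,0,0,0.07,-1],[-0.35,-0.15,0,0,0,0.1,-1],[-0.45,-0.2,0,0,0,0.13,-1],[-0.6,-0.26,0,0,0,0.16,-1],[-0.75,-0.32,0,0,0,0.2,-1],[-0.87,-0.37,0,0,0,0.24,-1],[-0.98,-0.421,-0.003,-0.0016,0,0.2594,-1],[-0.98,-0.421,-0.003,-0.0016,0,0.2594,-1],[-0.98,-0.421,-0.003,-0.0016,0,0.2594,-1],[-0.98,-0.421,-0.003,-0.0016,0,0.2594,-1]]]}}

```text
clock: 15.35
position: [0.4884, -0.102, 0.2701]
tcp_rot: [2.302, 2.137, 0.001]
force: [0.2, 0.5, -1.8]
finger_gap: 0.0131
```

```bash
python3 st.py; cat > look.py <<'E'
from h import *
import sys
n=sys.argv[1]
s=snap('side','s'+n);t=snap('top','t'+n)
a=cv2.resize(s['image'][200:280,215:295],(400,400),interpolation=2);b=cv2.resize(t['image'][185:265,295:375],(400,400),interpolation=2)
cv2.imwrite(f'pics/L{n}.png',np.clip(np.hstack([a,b])*1.6,0,255).astype(np.uint8)[:,:,::-1])
P=robot.read_state()['position']-[0,0,.0986];print('tip pred side',proj(s,P),'crop',(proj(s,P)-[215,200])*5,'below at lip',(proj(s,[P[0],P[1],.1376])-[215,200])*5)
E
python3 look.py 8
```

```text
15.35 (np.float64(-0.07397078631663322), np.float64(-0.9999997528601966)) [ 0.48835148 -0.10201104  0.27012236] F [ 0.19  0.49 -1.78] T [-0.025  0.008  0.022] hubframe [ 0.     -0.0026] 0.013059142818717354 [-0.36 -0.02  1.54  0.    1.62 -0.29]
tip pred side [259.6389312  241.07021412] crop [223.19465601 205.35107062] below at lip [223.0335126 257.2734965]
```

View pics/L8.png

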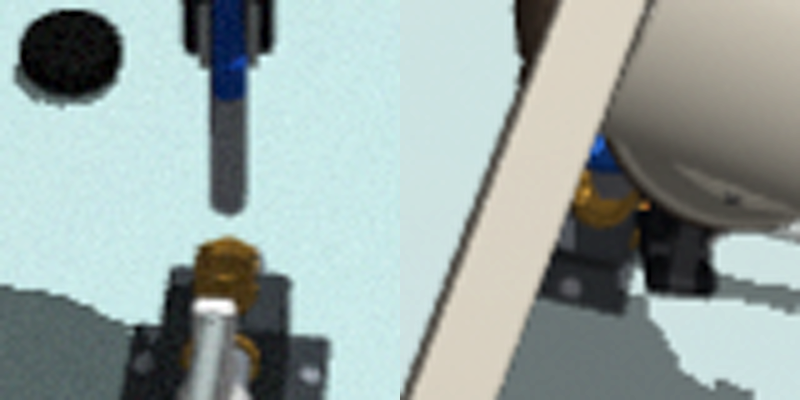

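```bash
python3 st.py; python3 - <<'E'
from h import *
s=ld('s8');t=ld('t8')
a=cv2.resize(s['image'][225:265,240:280],(400,400),interpolation=2);b=cv2.resize(t['image'][205:245,315:355],(400,400),interpolation=2)
cv2.imwrite('pics/L8b.png',np.clip(np.hstack([a,b])*2.2,0,255).astype(np.uint8)[:,:,::-1])
E
```

```text
15.45 (np.float64(-0.0714840146956155), np.float64(-0.9999988835130663)) [ 0.48877608 -0.09922132  0.27040658] F [-1.07  0.42 -2.86] T [-0.028 -0.019 -0.029] hubframe [-0.0002  0.0002] 0.013073249207956076 [-0.36 -0.02  1.54  0.    1.62 -0.28]
```

View pics/L8b.png

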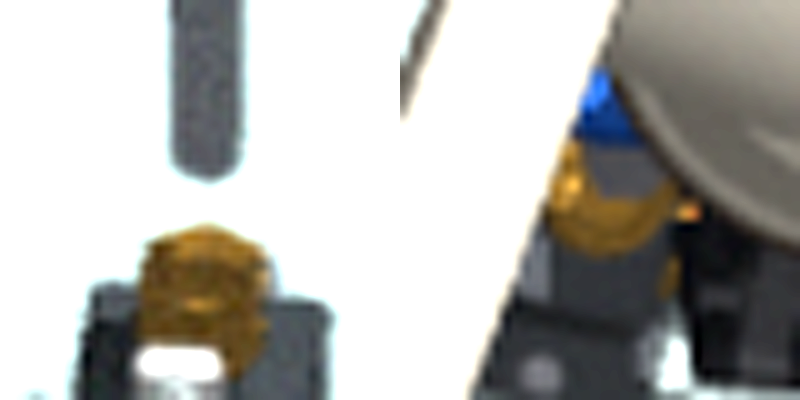

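>>> {"fn": "drive_tool", "kwargs": {"steps": [[[0,0,0.04,0,0,0,-1],[0,0,0.076,0,0,0,-1],[0,0,0.085,0,0,0,-1],[0,0,0.092,0,0,0,-1],[0,0,0.098,0,0,0,-1]]]}}

```text
clock: 15.95
position: [0.4892, -0.0988, 0.2322]
tcp_rot: [2.296, 2.142, 0.003]
force: [-1.0, -1.5, 4.5]
finger_gap: 0.0135
```

```bash
python3 st.py;python3 look.py 9
```

```text
15.95 (np.float64(-0.06947989976315268), np.float64(-0.999996654423793)) [ 0.48923511 -0.0987629   0.23222373] F [-0.97 -1.5   4.52] T [-0.441  0.582  0.07 ] hubframe [0.0002 0.0008] 0.013452629131381932 [-0.35 -0.01  1.61  0.    1.54 -0.28]
tip pred side [259.74784431 252.54679351] crop [223.73922155 262.73396757] below at lip [223.75917898 256.77884679]
```

View pics/L9.png

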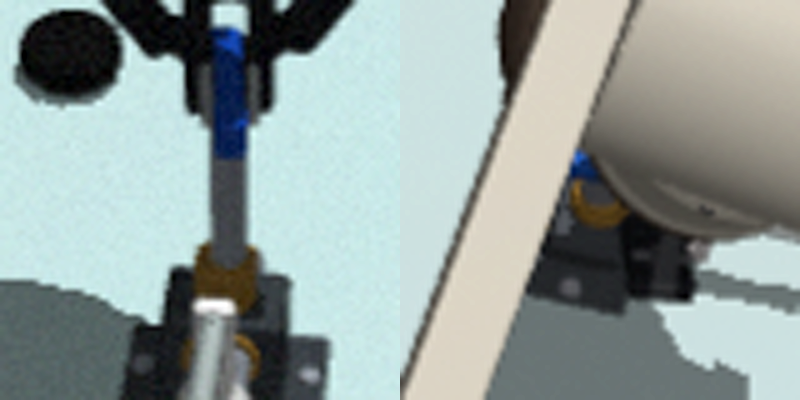

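```bash
python3 st.py
```

```text
16.05 (np.float64(-0.06982054389075594), np.float64(-0.9999969461750786)) [ 0.48915618 -0.09892582  0.23219876] F [-1.94 -1.52 -1.82] T [-0.36   0.516 -0.025] hubframe [0.0001 0.0006] 0.012925130605304846 [-0.35 -0.01  1.61  0.    1.54 -0.28]
```

>>> {"fn": "drive_tool", "kwargs": {"steps": [[[-0.0015,-0.0025,0,0,0,0,-1],[-0.0015,-0.0025,0.006,0,0,0,-1],[-0.0015,-0.0025,0.012,0,0,0,-1],[-0.0015,-0.0025,0.012,0,0,0,-1]]]}}

```text
clock: 16.45
position: [0.4881, -0.1001, 0.2273]
tcp_rot: [2.296, 2.14, 0.002]
force: [-1.2, -5.5, 2.4]
finger_gap: 0.0129
```

```bash
python3 st.py
```

```text
16.45 (np.float64(-0.07043784072977011), np.float64(-0.9999953317855259)) [ 0.48812989 -0.10009762  0.2273226 ] F [-1.24 -5.53  2.37] T [-1.471  0.52  -0.029] hubframe [-0.0006 -0.0008] 0.012937467385911536 [-0.36 -0.01  1.62 -0.    1.53 -0.29]
```

>>> {"fn": "drive_tool", "kwargs": {"steps": [[[-0.0035,-0.001,0,0,0,0,-1],[-0.0035,-0.001,0.004,0,0,0,-1],[-0.0035,-0.001,0.01,0,0,0,-1],[-0.0035,-0.001,0.01,0,0,0,-1]]]}}

```text
clock: 16.85
position: [0.4875, -0.1011, 0.2226]
tcp_rot: [2.297, 2.141, 0.002]
force: [-1.0, -4.6, -1.8]
finger_gap: 0.0127
```

```bash
python3 st.py
```

```text
16.85 (np.float64(-0.07020786535027561), np.float64(-0.9999981969788014)) [ 0.48753325 -0.10105266  0.22261985] F [-1.01 -4.64 -1.78] T [-1.367  0.185  0.008] hubframe [-0.001  -0.0018] 0.012677501806606494 [-0.36 -0.01  1.63  0.    1.52 -0.29]
```

>>> {"fn": "drive_tool", "kwargs": {"steps": [[[-0.002,-0.001,0.004,0,0,0,-1],[-0.003,-0.001,0.009,0,0,0,-1],[-0.003,-0.001,0.014,0,0,0,-1],[-0.003,-0.001,0.016,0,0,0,-1],[-0.003,-0.001,0.016,0,0,0,-1]]]}}

```text
clock: 17.35
position: [0.4874, -0.102, 0.2173]
tcp_rot: [2.296, 2.141, 0.004]
force: [-0.6, -3.1, 8.5]
finger_gap: 0.0132
```

```bash
python3 st.py; python3 look.py 10
```

```text
17.35 (np.float64(-0.07001271304272992), np.float64(-0.9999941801602674)) [ 0.48739167 -0.10204146  0.21728326] F [-0.59 -3.1   8.47] T [-0.677  0.228  0.011] hubframe [-0.0009 -0.0028] 0.013210630452604937 [-0.36 -0.01  1.63  0.    1.51 -0.29]
tip pred side [259.14520306 257.91217708] crop [220.72601532 289.5608854 ] below at lip [220.79143507 261.60068832]
```

View pics/L10.png

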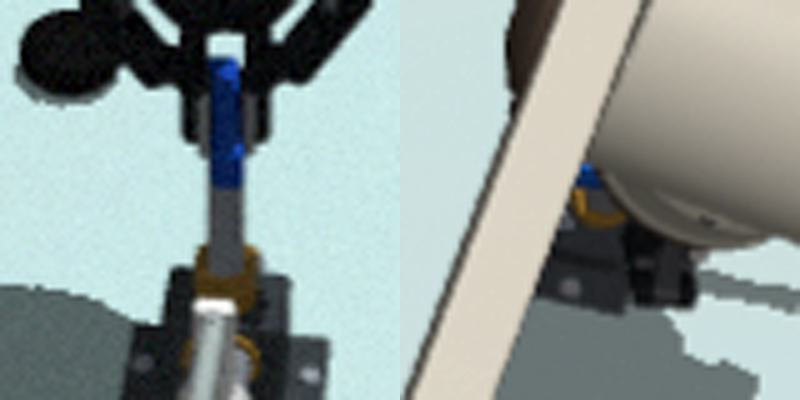

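The key is seated: tip height 118.7 mm against a floor at 118.6 mm, with 8 N upward. I start turning clockwise and following the screw down.

>>> {"fn": "drive_tool", "kwargs": {"steps": [[[-0.002,0,0,0,0,0,-1],[-0.002,0,0.001,0,0,0.033,-1],[-0.002,0,0.001,0,0,0.067,-1],[-0.002,0,0.001,0,0,0.1,-1],[-0.002,0,0.002,0,0,0.133,-1],[-0.002,0,0.002,0,0,0.133,-1]]]}}

```text
clock: 18.05
position: [0.4872, -0.1025, 0.2169]
tcp_rot: [2.5, 1.9, 0.005]
force: [-3.6, 0.1, 15.2]
finger_gap: 0.0131
```

```bash
python3 st.py
```

```text
18.05 (np.float64(-0.2712351868887104), np.float64(-0.999993882300185)) [ 0.48723086 -0.10251301  0.21690311] F [-3.58  0.13 15.23] T [ 0.123  0.95  -0.061] hubframe [-0.001  -0.0033] 0.013146584225401605 [-0.36 -0.01  1.64  0.    1.51 -0.09]
```

>>> {"fn": "drive_tool", "kwargs": {"steps": [[[0,-0.002,-0.001,0,0,0.033,-1],[0,-0.002,-0.001,0,0,0.067,-1],[0,-0.002,-0.0005,0,0,0.1,-1],[0,-0.002,0,0,0,0.133,-1]]]}}

```text
clock: 18.45
position: [0.4861, -0.1021, 0.2165]
tcp_rot: [2.678, 1.642, 0.004]
force: [-6.2, 0.1, 11.0]
finger_gap: 0.0129
```

```bash
python3 st.py;python3 look.py 11
```

```text
18.45 (np.float64(-0.47073057383518924), np.float64(-0.9999969779867556)) [ 0.48610691 -0.10212103  0.21649137] F [-6.15  0.14 11.03] T [0.334 1.462 0.113] hubframe [-0.0022 -0.0032] 0.012901526869556344 [-0.36 -0.01  1.64  0.    1.51  0.11]
tip pred side [258.6062625  258.22473876] crop [218.03131252 291.12369379] below at lip [218.07237441 261.96148013]
```

View pics/L11.png

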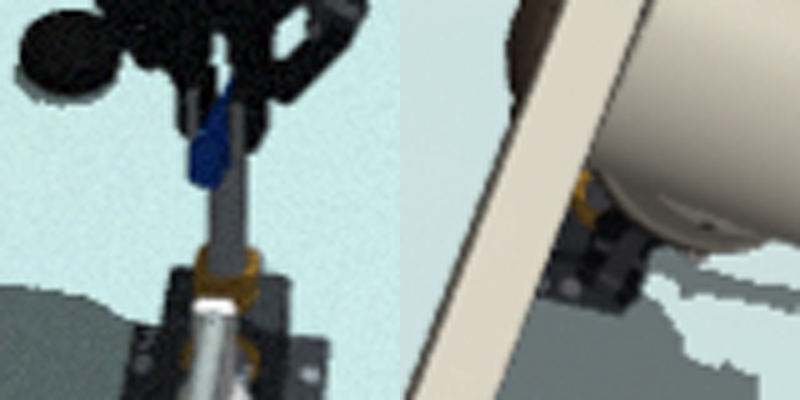

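>>> {"fn": "drive_tool", "kwargs": {"steps": [[[-0.0017,-0.0033,0,0,0,0,-1],[-0.0017,-0.0033,0,0,0,0,-1]]]}}

```text
clock: 18.75
position: [0.485, -0.1022, 0.2164]
tcp_rot: [2.676, 1.644, 0.005]
force: [0.1, 1.0, 8.4]
finger_gap: 0.0132
```

```bash
python3 st.py
```

```text
18.75 (np.float64(-0.46874931373470247), np.float64(-0.9999942022487444)) [ 0.48496544 -0.10215167  0.2164153 ] F [0.1  1.02 8.35] T [0.266 0.298 0.027] hubframe [-0.0033 -0.0034] 0.01323822642738291 [-0.36 -0.01  1.64  0.    1.51  0.1 ]
```

>>> {"fn": "drive_tool", "kwargs": {"steps": [[[0,-0.0005,0.0006,0,0,0.033,-1],[0,-0.001,0.0012,0,0,0.067,-1],[0,-0.0015,0.0018,0,0,0.1,-1],[0,-0.002,0.0024,0,0,0.133,-1]]]}}

```text
clock: 19.15
position: [0.4842, -0.1017, 0.2157]
tcp_rot: [2.828, 1.367, 0.005]
force: [-3.6, 2.3, 12.5]
finger_gap: 0.0134
```

```bash
python3 st.py
```

```text
19.15 (np.float64(-0.6701465910947971), np.float64(-0.9999946259667748)) [ 0.48419777 -0.10167418  0.21569051] F [-3.64  2.29 12.53] T [0.597 0.836 0.13 ] hubframe [-0.0041 -0.0032] 0.013419526880943498 [-0.36 -0.01  1.64  0.    1.51  0.31]
```

>>> {"fn": "drive_tool", "kwargs": {"steps": [[[0,-0.001,0.0006,0,0,0.033,-1],[0,-0.0015,0.0012,0,0,0.067,-1],[0,-0.0025,0.0018,0,0,0.1,-1],[0,-0.003,0.0024,0,0,0.133,-1]]]}}

```text
clock: 19.55
position: [0.4832, -0.1008, 0.2147]
tcp_rot: [-2.95, -1.079, -0.005]
force: [-2.9, 2.6, 12.2]
finger_gap: 0.0131
```

```bash
python3 st.py
```

```text
19.55 (np.float64(-0.8696610473337882), np.float64(-0.9999945113560026)) [ 0.48323764 -0.10083544  0.21467579] F [-2.94  2.58 12.19] T [0.775 0.821 0.088] hubframe [-0.0052 -0.0025] 0.01307783566144361 [-0.36 -0.02  1.65  0.    1.51  0.51]
```

>>> {"fn": "drive_tool", "kwargs": {"steps": [[[0,-0.0015,0.0003,0,0,0.027,-1],[0,-0.002,0.0009,0,0,0.053,-1]]]}}

```text
clock: 19.75
position: [0.4828, -0.1002, 0.2143]
tcp_rot: [-2.991, -0.961, -0.005]
force: [-2.5, 1.8, 12.5]
finger_gap: 0.0131
```

```bash
python3 st.py
```

```text
19.75 (np.float64(-0.9487132105646607), np.float64(-0.9999942314231464)) [ 0.48278802 -0.10022159  0.21430347] F [-2.54  1.79 12.53] T [0.687 0.745 0.111] hubframe [-0.0058 -0.002 ] 0.013133574752757908 [-0.36 -0.02  1.65  0.    1.51  0.59]
```

>>> {"fn": "drive_tool", "kwargs": {"steps": [[[0,-0.0005,0.0005,0,0,0.027,-1],[0,-0.0012,0.001,0,0,0.053,-1]]]}}

```text
clock: 19.95
position: [0.4825, -0.0998, 0.2139]
tcp_rot: [-3.026, -0.842, -0.005]
force: [-2.7, 2.3, 12.1]
finger_gap: 0.0128
```

```bash
python3 st.py
```

```text
19.95 (np.float64(-1.0282330588685062), np.float64(-0.999994323101694)) [ 0.48248763 -0.0998384   0.21389889] F [-2.74  2.32 12.14] T [0.771 0.704 0.063] hubframe [-0.0062 -0.0017] 0.012789025427438382 [-0.36 -0.02  1.65  0.    1.51  0.67]
```

```bash
cat > av.py <<'E'
from h import *
v=[]
for i in range(5):
    st=robot.read_state();v.append(np.r_[st['force'],st['torque']]);robot.snapshot('top')
v=np.array(v);print(st['clock'],np.round(v.mean(0),3),'Tz',np.round(v[:,5],3),np.round(st['position'],4),yawof(st['tcp_rot'])[0])
E
python3 av.py
```

```text
20.15 [-2.832  2.318 11.65   0.677  0.655  0.056] Tz [0.063 0.092 0.041 0.023 0.062] [ 0.4825 -0.0998  0.2139] -1.0266763553189528
```

>>> {"fn": "drive_tool", "kwargs": {"steps": [[[0,-0.0012,0.0,0,0,0.027,-1],[0,-0.002,0.0006,0,0,0.053,-1]]]}}

```text
clock: 20.4
position: [0.4821, -0.0992, 0.2136]
tcp_rot: [-3.057, -0.721, -0.005]
force: [-2.0, 2.8, 11.7]
finger_gap: 0.0132
```

```bash
python3 st.py; python3 -c "
from h import *
print(robot.read_state()['joint_efforts'])"
```

```text
20.4 (np.float64(-1.107607461556852), np.float64(-0.9999944201900958)) [ 0.48209615 -0.09917798  0.21360958] F [-1.98  2.84 11.69] T [0.496 0.579 0.087] hubframe [-0.0067 -0.0012] 0.013244844498967843 [-0.36 -0.02  1.65  0.    1.5   0.75]
[ -0.76849524 -49.57936406 -52.72494078  -0.39223024  -1.12843998
  -1.29985359]
```

```bash
python3 - <<'E'
from h import *
s=snap('side','s12');o=ld('s10');q=ld('side4')
f=lambda im:cv2.resize(im['image'][235:275,240:280],(400,400),interpolation=2)
cv2.imwrite('pics/L12.png',np.clip(np.hstack([f(o),f(s)])*2.4,0,255).astype(np.uint8)[:,:,::-1])
E
```

```text
(no output)
```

View pics/L12.png

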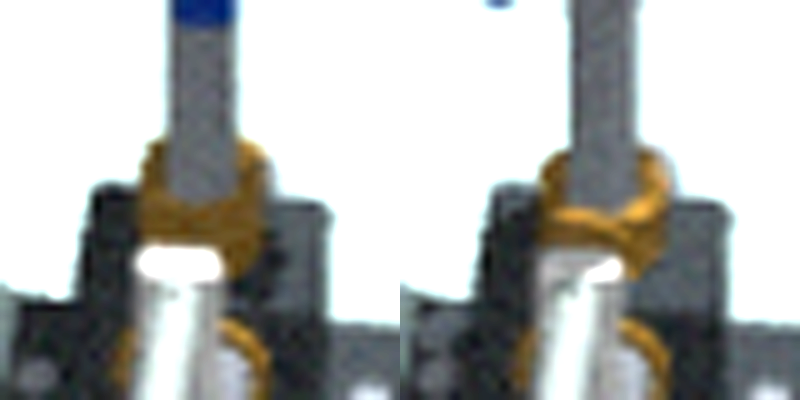

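The screw has visibly turned and sunk with the key. I keep turning by feel.

>>> {"fn": "drive_tool", "kwargs": {"steps": [[[0,-0.0005,0.0003,0,0,0.02,-1],[0,-0.001,0.0006,0,0,0.04,-1]]]}}

```text
clock: 20.65
position: [0.4819, -0.0989, 0.2133]
tcp_rot: [-3.077, -0.629, -0.005]
force: [-2.5, 1.8, 9.4]
finger_gap: 0.0131
```

```bash
python3 st.py
```

```text
20.65 (np.float64(-1.1672863973422989), np.float64(-0.9999942750188855)) [ 0.48193536 -0.09886245  0.21334808] F [-2.46  1.79  9.42] T [0.57  0.522 0.094] hubframe [-0.0069 -0.0009] 0.013132744306780434 [-0.36 -0.02  1.65  0.    1.5   0.81]
```

>>> {"fn": "drive_tool", "kwargs": {"steps": [[[0,-0.0005,0.0003,0,0,0.02,-1],[0,-0.001,0.0006,0,0,0.04,-1]]]}}

```text
clock: 20.85
position: [0.4818, -0.0984, 0.2131]
tcp_rot: [-3.095, -0.537, -0.005]
force: [-2.4, 2.6, 10.0]
finger_gap: 0.0131
```

```bash
python3 st.py
```

```text
20.85 (np.float64(-1.227256702405367), np.float64(-0.9999942250017514)) [ 0.48178834 -0.09844545  0.21306717] F [-2.37  2.56  9.96] T [0.595 0.466 0.074] hubframe [-0.0072 -0.0005] 0.0130715109886525 [-0.36 -0.02  1.65  0.    1.5   0.87]
```

>>> {"fn": "drive_tool", "kwargs": {"steps": [[[0,-0.0008,0.0005,0,0,0.03,-1]]]}}

```text
clock: 20.95
position: [0.4817, -0.0982, 0.2129]
tcp_rot: [-3.106, -0.467, -0.005]
force: [-1.1, 3.4, 9.3]
finger_gap: 0.013
```

```bash
python3 st.py
```

```text
20.95 (np.float64(-1.272338840884956), np.float64(-0.9999943660662827)) [ 0.48167463 -0.09816444  0.21285265] F [-1.11  3.41  9.27] T [0.539 0.409 0.11 ] hubframe [-0.0073 -0.0003] 0.013026547916963106 [-0.36 -0.02  1.66  0.    1.5   0.91]
```

>>> {"fn": "drive_tool", "kwargs": {"steps": [[[0,-0.0012,0.0005,0,0,0.03,-1]]]}}

```text
clock: 21.05
position: [0.4815, -0.0977, 0.2126]
tcp_rot: [-3.116, -0.396, -0.005]
force: [-1.7, 2.2, 9.1]
finger_gap: 0.0132
```

```bash
python3 st.py
```

```text
21.05 (np.float64(-1.3178897062011943), np.float64(-0.9999945761909432)) [ 0.48153199 -0.09773454  0.21261153] F [-1.73  2.16  9.14] T [0.37  0.363 0.083] hubframe [-0.0076  0.0001] 0.01324733511604009 [-0.36 -0.02  1.66  0.    1.5   0.96]
```

>>> {"fn": "drive_tool", "kwargs": {"steps": [[[0,-0.0012,0.0005,0,0,0.03,-1]]]}}

```text
clock: 21.15
position: [0.4815, -0.0973, 0.2125]
tcp_rot: [-3.124, -0.326, -0.005]
force: [-1.1, 1.1, 11.1]
finger_gap: 0.0132
```

```bash
python3 st.py
```

```text
21.15 (np.float64(-1.3629587827721839), np.float64(-0.9999941014502004)) [ 0.48145576 -0.0973314   0.212479  ] F [-1.14  1.06 11.06] T [0.31  0.321 0.118] hubframe [-0.0077  0.0005] 0.013181378571656726 [-0.36 -0.02  1.66  0.    1.5   1.  ]
```

>>> {"fn": "drive_tool", "kwargs": {"steps": [[[0,-0.001,0.0005,0,0,0.03,-1]]]}}

```text
clock: 21.25
position: [0.4814, -0.097, 0.2124]
tcp_rot: [-3.131, -0.255, -0.005]
force: [-1.7, 1.7, 11.0]
finger_gap: 0.013
```

```bash
python3 st.py
```

```text
21.25 (np.float64(-1.4079378767830486), np.float64(-0.999993893218181)) [ 0.48139473 -0.09697269  0.21235035] F [-1.65  1.65 11.04] T [0.301 0.454 0.171] hubframe [-0.0079  0.0008] 0.013037094960937478 [-0.36 -0.02  1.66  0.    1.5   1.05]
```

>>> {"fn": "drive_tool", "kwargs": {"steps": [[[0,-0.001,0.0005,0,0,0.03,-1]]]}}

```text
clock: 21.35
position: [0.4814, -0.0966, 0.2123]
tcp_rot: [-3.136, -0.185, -0.006]
force: [-2.6, 1.9, 12.4]
finger_gap: 0.0133
```

```bash
python3 st.py
```

```text
21.35 (np.float64(-1.4529037149559072), np.float64(-0.9999933698613103)) [ 0.48137891 -0.096618    0.21226854] F [-2.63  1.88 12.38] T [0.244 0.478 0.161] hubframe [-0.008   0.0012] 0.01333962919484491 [-0.36 -0.02  1.66  0.    1.5   1.1 ]
```

>>> {"fn": "drive_tool", "kwargs": {"steps": [[[0,-0.001,0.0003,0,0,0.03,-1]]]}}

```text
clock: 21.45
position: [0.4814, -0.0962, 0.2122]
tcp_rot: [-3.139, -0.114, -0.006]
force: [-1.9, 0.6, 12.2]
finger_gap: 0.0132
```

```bash
python3 av.py
```

```text
21.65 [-2.028  0.553 11.141  0.212  0.428  0.223] Tz [0.297 0.239 0.25  0.186 0.144] [ 0.4814 -0.0963  0.2121] -1.4962060905783794
```

```bash
python3 av.py
```

```text
21.9 [-1.9    0.663 11.595  0.225  0.399  0.187] Tz [0.161 0.156 0.238 0.192 0.187] [ 0.4814 -0.0962  0.2122] -1.4960785026355508
```

>>> {"fn": "drive_tool", "kwargs": {"steps": [[[0,-0.0006,0.0,0,0,0.02,-1]]]}}

```text
clock: 22.05
position: [0.4813, -0.096, 0.2121]
tcp_rot: [-3.14, -0.07, -0.006]
force: [-1.1, 0.4, 10.6]
finger_gap: 0.0129
```

```bash
python3 av.py
```

```text
22.25 [-1.84   0.18  11.134  0.143  0.423  0.241] Tz [0.341 0.228 0.251 0.216 0.167] [ 0.4813 -0.096   0.2121] -1.5261379314562649
```

The torque rose from about 0.10 N m, turning freely (my downward push takes about 0.055 off), to about 0.32 N m just after turning and 0.22 N m holding. That is firmly tight, so I stop here and let go.

>>> {"fn": "drive_tool", "kwargs": {"steps": [[[0,0,0,0,0,0,-0.7],[0,0,0,0,0,0,-0.4],[0,0,0,0,0,0,0],[0,0,0,0,0,0,0.3],[0,0,-0.03,0,0,0,0.3],[0,0,-0.1,0,0,0,0.3],[0,0,-0.2,0,0,0,0.3],[0,0,-0.3,0,0,0,0.3]]]}}

```text
clock: 23.1
position: [0.4804, -0.0963, 0.3335]
tcp_rot: [-3.141, -0.07, -0.004]
force: [1.0, -0.4, 0.2]
finger_gap: 0.0554
```

>>> {"fn": "drive_tool", "kwargs": {"steps": [[[0.1,0,0,0,0,0,0.3],[0.2,0,0,0,0,0,0.3],[0.3,0.2,0,0,0,0,0.3],[0.4,0.4,0,0,0,0,0.3],[0.4,0.5,0,0,0,0,0.3],[0.4,0.5,0,0,0,0,0.3]]]}}

```text
clock: 23.7
position: [0.6445, -0.2757, 0.3323]
tcp_rot: [-3.141, -0.07, -0.004]
force: [1.3, 0.9, -0.0]
finger_gap: 0.0554
```

```bash
python3 st.py; python3 - <<'E'
from h import *
s=snap('side','s13');t=snap('top','t13')
cv2.imwrite('pics/L13.png',np.clip(np.hstack([cv2.resize(s['image'][205:295,215:305],(400,400),interpolation=2),cv2.resize(t['image'][185:265,305:385],(400,400),interpolation=2)])*1.8,0,255).astype(np.uint8)[:,:,::-1])
E
```

```text
23.7 (np.float64(-1.5259734859058498), np.float64(-0.9999965822756685)) [ 0.64449046 -0.27573322  0.33228927] F [ 1.27  0.89 -0.01] T [ 0.023 -0.01   0.004] hubframe [ 0.1904 -0.1378] 0.05536015054143446 [-0.51  0.42  0.9   0.    1.82  1.01]
```

View pics/L13.png

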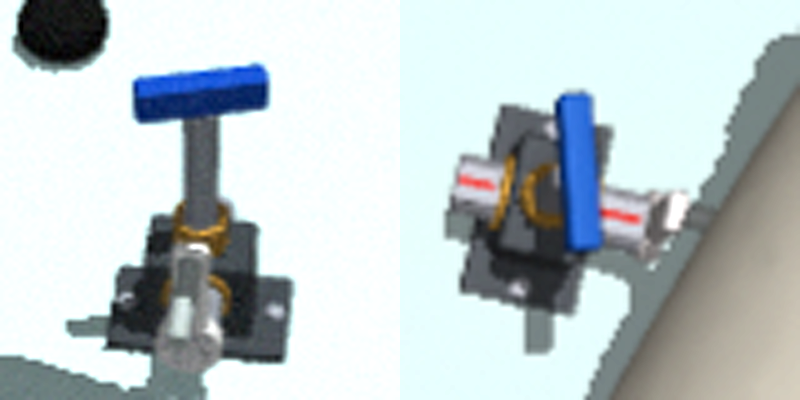

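View pics/t13.png

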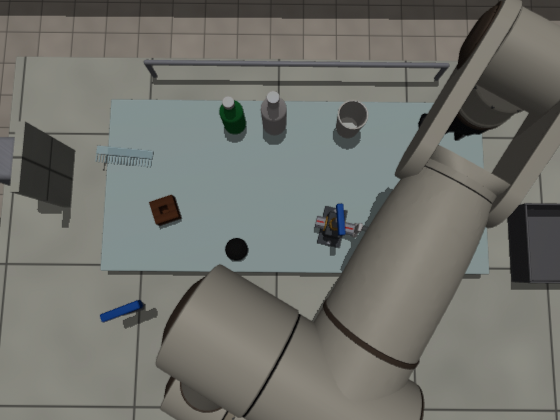

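View pics/s13.png

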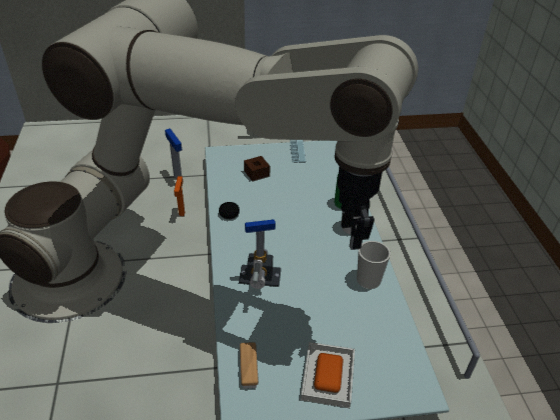

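The picture shows the key standing in the screw (side 260,228; handle at top 340,219), the arm still upright, the stand empty and everything else in place. I'm handing in.

```bash
python3 -c "
from cell import robot
print(robot.sign_off())"
```

```text
the job is handed in; nothing more can be done
None
```

I swung the hanger arm upright, seated the smaller blue key in the setscrew and tightened it clockwise by feel. I then let go and handed in at about 24 s. No verdict was reported.

- **Slip on the way:** my first release also carried the arm on to about -0.6 rad. I re-grasped the bar and brought it back to upright before touching the key.
- **Shaft angle:** grip position and both cameras put the arm within about 0.03 rad of upright. Most of the estimates lean slightly positive.
- **Seating:** the key tip reached 118.7 mm against a socket floor at 118.6 mm. The last pictures show the key standing in the screw, the arm still upright, the stand empty and the visible things in place. The robot's arm hid the soap dish and nail brush from above, but the side view shows both.
- **Tightness (checks disagreed):** key torque rose from about 0.10 N m turning freely to about 0.32 N m just after turning (single sample 0.34), but only about 0.22 N m holding still. Those readings imply a press of about 30 N (holding) to the mid 40s (just after turning). The press is clearly firm, but it may be above 40 N. I judged it below the 50 N over-tight limit, though the single highest sample comes close to it.

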